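# Slacken the cutter clamp bolt of a pasta sheeter with a reversible ratchet

### The arm

A 6-joint arm with a two-finger parallel gripper is mounted at the origin on the work surface. World frame = base frame: x ahead of the robot, y to its left, z up, the work surface at z = 0. Lengths are in m, angles in rad, forces in N, time in s.
With the tool pointing down it reaches from about 0.4 to 0.825 m from the base axis. Payload 7 kg.
Tool frame: the origin (TCP) lies at the centre of the arm's flange, where the gripper is bolted on; the fingertips stand 178 mm ahead of it and the grasp point (between the pads) lies 159 mm ahead of it; x points along the fingers, y is the direction in which the jaws open and shut, and the axes are right-handed (so a half turn about x gives the same grasp; the last joint's range is limited). The gripper opens to 88 mm and grips with 3 to 60 N. Pads are 19 mm wide; open, the fingers measure 130 mm over their backs; the gripper's body (78 mm by 193 mm) begins 47 mm behind the grasp point.
Start: joints at [1.425, 0.359, 0.012, 0, -1.224, -0.288], TCP at [0.284, 0.612, 0.405] pointing down, gripper open.
Joint ranges: [-3.07, 3.07], [-1.43, 2.12], [-1.02, 1.25], [-3.03, 1.67], [-3.05, -0], [-3.03, 3.03]. Speed limits (rad/s): [2.39, 2.39, 3.01, 3.14, 3.14, 3.14].

### API

Orientations are given as [roll, pitch, yaw] about the fixed x, y, z axes, in that order (R = Rz(yaw) Ry(pitch) Rx(roll)).
In Python, from station import status, viewer, arm gives the robot as it stands. The module is installed in compiled form; this text tells all that it offers.
- The arm moves only by the tool apply_moves, never from a script. Its argument "commands" is a list of rows, each an object of numbers: "dx", "dy", "dz": the shift along the world's x, y, z in mm; "spin": the turn about the world's z in degrees; "hand": the closure, from 0 (fully open) to 1 (shut). A call has exactly 5 rows; each row shifts and turns the commanded pose from where the row before left it; what a row does not reach is not made up. A row lasts 1/8 s, in which the tool goes at most 62.5 mm and 10.7 degrees, less where a joint would pass 70% of its speed; a pose out of reach is approached as far as the arm can. A call is refused whole if a number of a shift passes 62.5 or a number of a turn 10.7, either way. A call with a gripper value outside its range is refused whole. The fingers move at their own pace and stop on an object; "grip_force" is the grip in N (left out, the last holds). Time passes only in rows, so rows that do not move let the fingers close, or fill a call up. It gives the time, the measured TCP pose, the force and the opening at its end, in the units of the state.
- status.get_state(): the state, without advancing time (a new reading comes with each control period).
- viewer.grab_frame(name): name is "scene" or "side" or "wrist"; returns the picture (480x640x3 uint8, red, green, blue); there is no depth.
- viewer.camera_info(name): a dict with "fx", "fy", "cx", "cy" (pixels), "eye" and "attitude" of the camera in the world; the wrist camera has in their place "T_tool_cam" (4x4, takes a point from camera to tool coordinates, whose origin is the TCP and whose axes are the tool frame's). Camera axes: x right, y up, looking along -z (the intrinsics and any distortion apply to the point x, -y, -z); pixel columns grow to the right and rows downward; lengths in m; the calibration is good to about 2 mm. The wrist camera is an equidistant fisheye: a pixel r from the principal point sees the ray r / f radians off the axis. A picture is of the moment at which its call begins: read the wrist's pose just before it. camera_info takes no time and is no camera call.
- arm.job_done(): hands the job in, once; it reports no verdict.
The state is a dict: "t": time; "q": joint angles; "qd": joint speeds; "joint_efforts": joint torques, N m; "eef_pos": TCP position; "ee_rot": TCP orientation; "force": force on the tool from outside, world axes, zero at the start; "moment": the same for the moment, N m; "width": finger opening in m.
Only numpy, scipy, OpenCV 4.12 (cv2) and the standard library are available. Lean on these libraries where they do the work, as an engineer would, in place of code of your own. Each camera call takes 0.05 s, during which the arm holds its last target.

### The job

The cutter cassette of the pasta sheeter has to come out for washing, but the ratchet left on its clamp bolt is still set to tighten. Flip the ratchet's little reversing lever fully over to the loosening side, then work the handle back and forth between the machine's cheeks until the bolt has backed out and comes up firmly against its retaining stop; let go there, leaving the ratchet on the bolt and set to loosen. Do not tighten the bolt, do not strain the handle (over 40 N) or the little lever (over 15 N), and leave the things lying around alone.

Things in the scene. Friction and masses are not known exactly. Their poses are not given: they have to be found in the camera images.
- sheeter: Steel pasta sheeter, fixed. Origin: on the clamp bolt's axis at counter height; x to its back (rollers), y to its left (motor), z up. Cheek plates, inner faces at y = 135 and -135 mm, stand beside the ratchet: 150 mm high from x = -190 to 45 mm, 225 mm behind that. Under the ratchet: clamp bar across, top at z = 80 mm, the vertical hex bolt in its middle; under the handle a chute below z = 50.
- ratchet: Steel socket ratchet, captive on the bolt, turns level about its axis. Origin: on that axis, 133 mm above the counter, mid-height of head and handle; x points out along the handle. Head 43 mm across, 18 thick, tapering to radius 13.5 at x = 30; neck 14 mm thick; knurled round grip 24 mm thick, x = 130 to 207, end 213. The 40 N count all contact force on it; straddle the grip and push, no squeeze.
- handle_grip (a point): Middle of the grip, on the handle's centre line, 165 mm from the bolt axis.
- reverser: Reversing lever, dark steel, on top of the ratchet head. Origin: its pivot, on the handle's centre line 30 mm from the bolt axis, 142.5 mm above the counter. Its x runs along an upright thumb tab pointing out along the handle: 34 mm long, 8 wide, from 2 to 17 mm above this origin (head top 0.5 mm below the origin, neck top 2.5 mm below).
- lever_tab (a point): Point to push the thumb tab: 27 mm out from the pivot, 152 mm above the counter, in the middle of the tab.
- lever_side (a joint): Angle of the lever on the ratchet, rad, + anticlockwise from above. Stops at 0.45 and -0.45 (a lifted pawl rests up to 0.15 short); springs over its middle; takes about 5 N at the tab, more if the handle is under load. At +0.45, as it starts, the ratchet drives clockwise (tightens) and clicks freely anticlockwise; at -0.45 it drives anticlockwise (loosens) and clicks freely clockwise.
- handle_swing (a joint): Angle of the ratchet handle on the machine, rad, + anticlockwise from above; at 0 the handle points straight out of the front (machine's -x), at + values towards the machine's -y. It strikes the cheeks at -0.62 and 0.62. Little drag (1 N at the grip); stays where it is left.
- bolt_turn (a joint): Angle of the clamp bolt and its socket, rad, + anticlockwise from above, which loosens (coarse right-hand thread). Starts tight near 0. Turns stiffly, 9 to 12 N of push at the grip, and stays where left; after some 2 rad it meets a hard retaining stop, felt by the rising force. The ratchet has 24 teeth: up to 0.26 rad of a stroke can pass before it takes hold.
- dredger: Aluminium flour dredger, 70 mm across, 109 mm high; origin under its middle. Bystander.
- stamp: Round ravioli stamp, 60 mm across, wooden knob, 64 mm high; origin under its middle. Bystander.
- scraper: Steel dough scraper 100 x 130 mm lying on its back, wooden grip 21 mm thick; origin under its middle. Bystander.

How it is judged:
By the outcome, as a careful person would: the job done as asked, in the order asked, and still so for the second after the job is handed in, with the robot touching nothing.
It also fails if it takes over 70 s, if anything falls off the work surface, if the arm or the gripper's body presses on something with over 40 N, if the wrist force passes 120 N, or if a joint passes its speed limit or range.

## Working session

There is one attempt and no reset: what is moved stays moved. The work goes in short steps, Python scripts to look and compute and a tool call to move; the robot and the scene stay as the last step left them, time stands still between calls to the robot, and variables do not carry over. Pictures are saved under pics/ and viewed, and the job is handed in when it is done.

Besides the shell and the picture viewer there is one more tool, called after "Emit:" by a JSON object that holds its "fn" and its "kwargs". apply_moves: Moves the arm, as the interface text tells. Its arguments: {"type":"object","properties":{"commands":{"type":"array","items":{"type":"object","properties":{"dx":{"type":"number"},"dy":{"type":"number"},"dz":{"type":"number"},"spin":{"type":"number"},"hand":{"type":"number"}}}},"grip_force":{"type":"number"}},"required":["commands"]}

```bash
mkdir -p pics; python3 - <<'E'
from station import status, viewer, arm
import cv2
s=status.get_state()
for k,v in s.items(): print(k,v)
for n in ["scene","side","wrist"]:
    print(n,viewer.camera_info(n))
    f=viewer.grab_frame(n); cv2.imwrite(f"pics/{n}0.png",f[:,:,::-1])
E
```

```text
t 0.0
q [ 1.42508540e+00  3.59394378e-01  1.10788012e-02 -3.58622747e-04
 -1.22409267e+00 -2.88082263e-01]
qd [-0.00088565 -0.00158563 -0.00065289 -0.00023975  0.00140035  0.00197748]
joint_efforts [-3.95219777e-04 -5.82717597e+01  2.93045783e+01  6.99737549e+00
  6.94096714e-03 -1.48094314e-04]
eef_pos [0.28364272 0.61230664 0.40372475]
ee_rot [ 1.65273011  1.56914952 -1.92277786]
force [-0.26465758  0.19290754  0.23584377]
moment [ 0.00738319 -0.00814779 -0.00687493]
width 0.08771830859685392
scene {'fx': 607.664666587576, 'fy': 607.664666587576, 'cx': 330.33074322174934, 'cy': 236.61452204735306, 'eye': array([1.60433031, 0.58178338, 1.479238  ]), 'attitude': array([0.73299341, 0.00965131, 2.08161795])}
side {'fx': 592.2668598014559, 'fy': 592.2668598014559, 'cx': 326.88641904797237, 'cy': 247.3042749231398, 'eye': array([-0.08567656, -1.33860009,  1.11132335]), 'attitude': array([ 0.96815447,  0.01956044, -0.43649454])}
wrist {'fx': 371.64829954431775, 'fy': 371.64829954431775, 'cx': 317.7357498554933, 'cy': 234.78443854403514, 'T_tool_cam': array([[ 6.20665770e-04,  3.07416269e-01, -9.51574933e-01,
         1.94385681e-02],
       [ 9.99999743e-01, -5.31476355e-04,  4.80551890e-04,
         7.60597826e-04],
       [-3.58010108e-04, -9.51574987e-01, -3.07416520e-01,
        -8.41731578e-02],
       [ 0.00000000e+00,  0.00000000e+00,  0.00000000e+00,
         1.00000000e+00]])}
```

View pics/scene0.png

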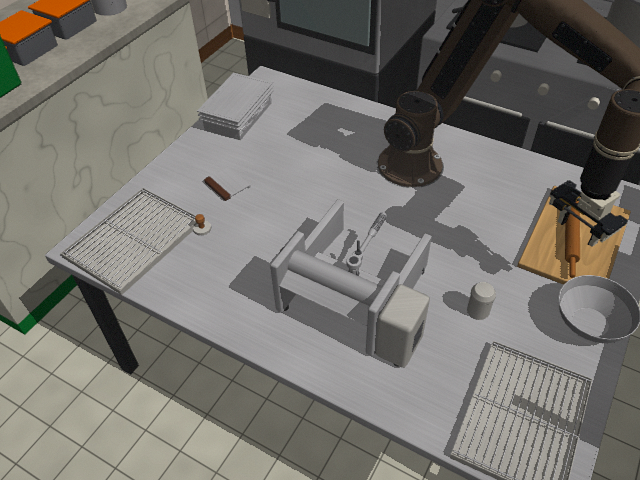

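View pics/side0.png

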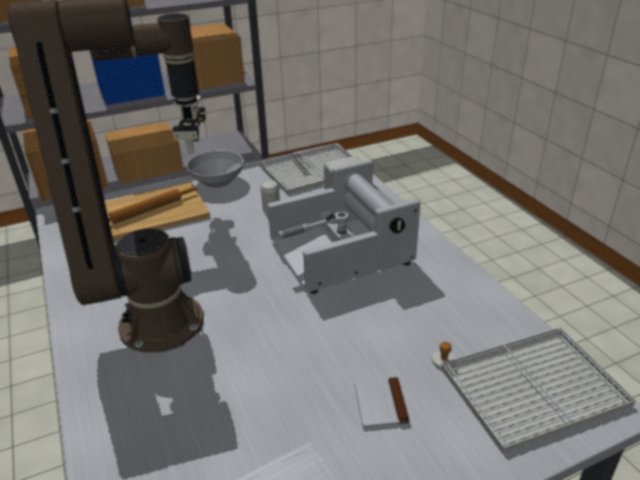

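View pics/wrist0.png

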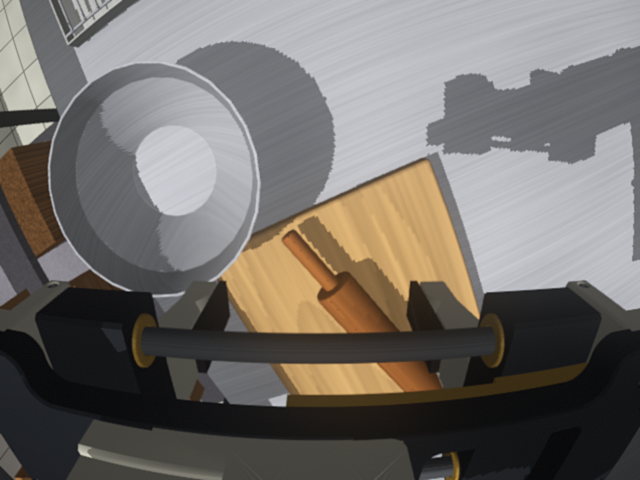

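The scene picture shows the sheeter with the ratchet head near (355,262) and its handle running to about (380,217). The side picture shows the head near (341,220) and the handle end near (283,233). Next I'll enlarge both.

```bash
cat > h.py <<'E'
import numpy as np, cv2
from scipy.spatial.transform import Rotation as R
from station import status, viewer, arm
def pose(n):
    c=viewer.camera_info(n); return c,R.from_euler('xyz',c['attitude']).as_matrix(),np.array(c['eye'])
def ray(n,u,v,Tw=None):
    if n=='wrist':
        c=viewer.camera_info(n); p=np.array([u-c['cx'],v-c['cy']]); r=np.linalg.norm(p); th=r/c['fx']
        d=np.array([np.sin(th)*p[0]/r,-np.sin(th)*p[1]/r,-np.cos(th)])
        M=Tw@c['T_tool_cam']; return M[:3,3],M[:3,:3]@d
    c,Rm,e=pose(n); return e,Rm@np.array([(u-c['cx'])/c['fx'],-(v-c['cy'])/c['fy'],-1])
def onz(n,u,v,z,Tw=None):
    e,d=ray(n,u,v,Tw); return e+d*(z-e[2])/d[2]
def tri(obs):
    A=np.zeros((3,3));b=np.zeros(3)
    for n,u,v in obs:
        e,d=ray(n,u,v); d=d/np.linalg.norm(d); P=np.eye(3)-np.outer(d,d); A+=P;b+=P@e
    return np.linalg.solve(A,b)
def proj(n,X,Tw=None):
    X=np.array(X)
    if n=='wrist':
        c=viewer.camera_info(n); M=Tw@c['T_tool_cam']; p=M[:3,:3].T@(X-M[:3,3])
        r=np.hypot(p[0],p[1]); th=np.arctan2(r,-p[2]); return np.array([c['cx']+c['fx']*th*p[0]/r,c['cy']-c['fx']*th*p[1]/r])
    c,Rm,e=pose(n); p=Rm.T@(X-e); return np.array([c['cx']-c['fx']*p[0]/p[2],c['cy']+c['fy']*p[1]/p[2]])
def tw(s):
    T=np.eye(4);T[:3,:3]=R.from_euler('xyz',s['ee_rot']).as_matrix();T[:3,3]=s['eef_pos'];return T
E
python3 - <<'E'
import cv2
a=cv2.imread('pics/scene0.png')[190:370,260:450]; cv2.imwrite('pics/sc_z.png',cv2.resize(a,None,fx=3.2,fy=3.2,interpolation=2))
a=cv2.imread('pics/side0.png')[150:300,250:430]; cv2.imwrite('pics/si_z.png',cv2.resize(a,None,fx=4,fy=4,interpolation=2))
E
```

```text
(no output)
```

View pics/sc_z.png

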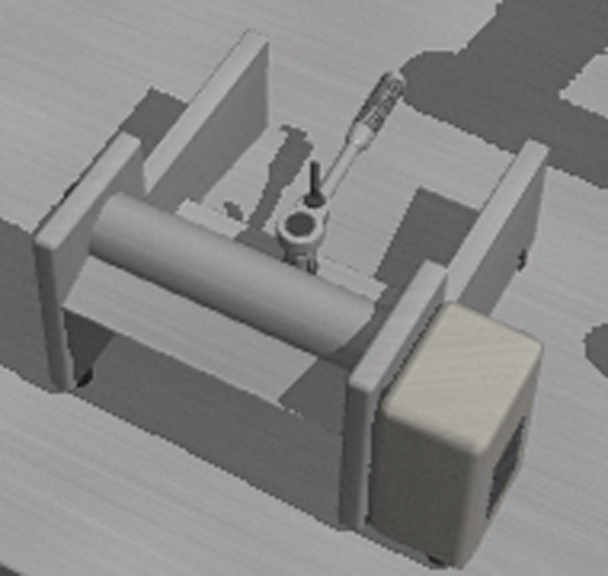

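View pics/si_z.png

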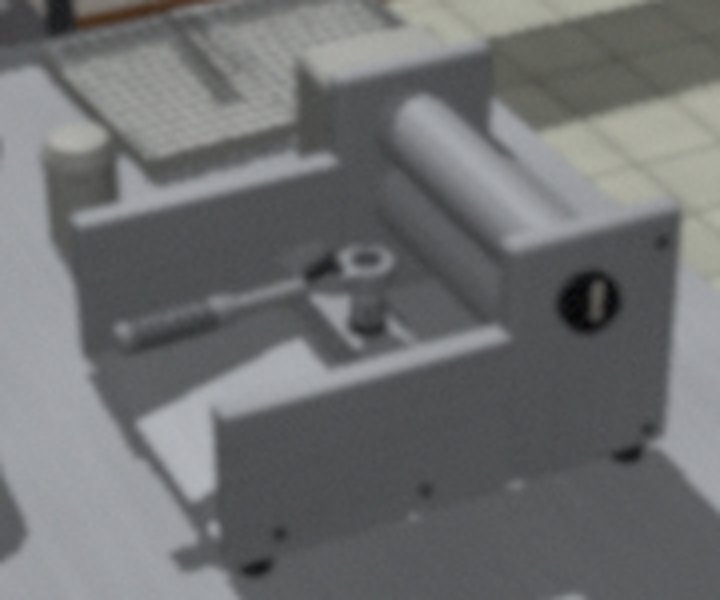

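```bash
python3 - <<'E'
from h import *
S=lambda x,y:(260+x/3.2,190+y/3.2)
D=lambda x,y:(250+x/4,150+y/4)
h1=onz('scene',*S(300,225),.142);h2=onz('side',*D(364,261),.142)
g1=onz('scene',*S(393,82),.137);g2=onz('side',*D(124,333),.133)
print(h1,h2,g1,g2, tri([('scene',*S(300,225)),('side',*D(364,261))]),tri([('scene',*S(393,82)),('side',*D(124,333))]))
for g,h in((g1,h1),(g2,h2)): d=g-h;print(np.hypot(*d[:2]),np.arctan2(d[1],d[0]))
for p in [(247,32),(268,40),(523,140),(547,150)]: print('cs',p,onz('scene',*S(*p),.15))
for p in [(76,218),(335,160),(218,410),(508,335)]: print('cd',p,onz('side',*D(*p),.15))
E
```

```text
[0.60764439 0.08517609 0.142     ] [0.60727164 0.08708814 0.142     ] [0.40353492 0.07831614 0.137     ] [0.40573208 0.08869153 0.133     ] [0.60729524 0.08566755 0.1424556 ] [0.40356236 0.0793173  0.13847768]
0.2042247214751341 -3.10799610816073
0.2015459397562914 3.1336371150106843
cs (247, 32) [ 0.42256891 -0.07076614  0.15      ]
cs (268, 40) [ 0.4224568  -0.04761143  0.15      ]
cs (523, 140) [0.42444922 0.220719   0.15      ]
cs (547, 150) [0.42529901 0.24493486 0.15      ]
cd (76, 218) [0.42433509 0.23907845 0.15      ]
cd (335, 160) [0.65092109 0.23076105 0.15      ]
cd (218, 410) [ 0.42042222 -0.05926959  0.15      ]
cd (508, 335) [ 0.65034303 -0.06658032  0.15      ]
```

```bash
python3 - <<'E'
from h import *
s=status.get_state();print(tw(s).round(3))
E
```

```text
[[-0.    -0.42  -0.907  0.284]
 [-0.001 -0.907  0.42   0.612]
 [-1.     0.001 -0.     0.404]
 [ 0.     0.     0.     1.   ]]
```

Emit:
{"fn": "apply_moves", "kwargs": {"commands": [{"dx": 20,"dy": -50,"dz": 10,"spin": 2.5,"hand": 0},{"dx": 20,"dy": -50,"dz": 10,"spin": 2.5,"hand": 0},{"dx": 20,"dy": -50,"dz": 10,"spin": 2.5,"hand": 0},{"dx": 20,"dy": -50,"dz": 10,"spin": 2.5,"hand": 0},{"dx": 20,"dy": -50,"dz": 10,"spin": 2.5,"hand": 0}]}}

```text
t: 0.78
eef_pos: [0.384, 0.3607, 0.4549]
ee_rot: [1.3, 1.571, -2.056]
force: [0.7, 0.4, 0.6]
width: 0.0878
```

Emit:
{"fn": "apply_moves", "kwargs": {"commands": [{"dx": 20,"dy": -50,"dz": 0,"spin": 2.5,"hand": 0.3},{"dx": 20,"dy": -50,"dz": 0,"spin": 2.5,"hand": 0.3},{"dx": 20,"dy": -50,"dz": 0,"spin": 2.5,"hand": 0.3},{"dx": 20,"dy": -50,"dz": 0,"spin": 2.5,"hand": 0.3},{"dx": 20,"dy": -50,"dz": 0,"spin": 2.5,"hand": 0.3}]}}

```text
t: 1.4
eef_pos: [0.4839, 0.1107, 0.4548]
ee_rot: [-2.262, 1.57, 0.884]
force: [0.9, 0.1, 0.6]
width: 0.0616
```

```bash
python3 - <<'E'
from h import *
s=status.get_state();print(tw(s).round(4),s['t'],s['q'],s['width'])
f=viewer.grab_frame('wrist'); cv2.imwrite("pics/w1.png",f[:,:,::-1]); np.save('w1T.npy',tw(s))
E
```

```text
[[ 2.000e-04  4.300e-03 -1.000e+00  4.839e-01]
 [ 3.000e-04 -1.000e+00 -4.300e-03  1.107e-01]
 [-1.000e+00 -3.000e-04 -2.000e-04  4.548e-01]
 [ 0.000e+00  0.000e+00  0.000e+00  1.000e+00]] 1.4 [ 6.21598301e-01  2.92272216e-02 -2.89836224e-01 -9.43427311e-05
 -1.25139983e+00  9.53512162e-01] 0.06155833079006151
```

View pics/w1.png

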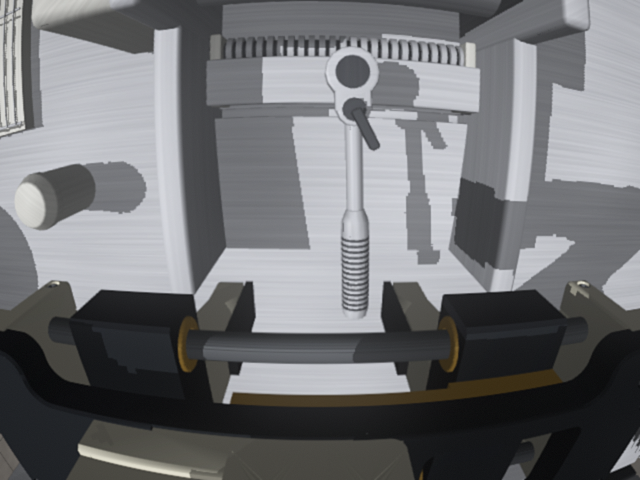

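The wrist view shows the head centre at (352,70), the lever pivot at (355,107), the tab tip at (376,146) and the handle end at (354,315). The lever is on the machine's -y side. The cheek inner edges are at about x=180 and x=515.

```bash
python3 - <<'E'
from h import *
T=np.load('w1T.npy')
P=lambda u,v,z:onz('wrist',u,v,z,T)
H=P(352,70,.142);V=P(355,106,.146);t=P(377,147,.158);E=P(354,315,.133);N=P(354,213,.14)
print(H,V,t,E,N)
a=np.arctan2(*(E-H)[1::-1]);print(np.hypot(*(E-H)[:2]),a,np.arctan2(*(t-V)[1::-1])%6.28)
for u,v in[(165,50),(193,290),(535,50),(508,290),(183,290),(515,290)]: print(P(u,v,.15))
E
```

```text
[0.60695243 0.08418023 0.142     ] [0.57816009 0.08196744 0.146     ] [0.54741036 0.06605927 0.158     ] [0.39134055 0.07565223 0.133     ] [0.491433  0.0802678 0.14     ]
0.2157804691472361 -3.102060704689511 3.6158331361746265
[0.62904959 0.23186806 0.15      ]
[0.42349363 0.22079957 0.15      ]
[ 0.64034342 -0.07246507  0.15      ]
[ 0.42188696 -0.06952991  0.15      ]
[0.42307764 0.2305517  0.15      ]
[ 0.42148937 -0.07761641  0.15      ]
```

Emit:
{"fn": "apply_moves", "kwargs": {"commands": [{"dx": 30,"dy": -15,"dz": -20,"hand": 0.55},{"dx": 30,"dy": -15,"dz": -30,"hand": 0.55},{"dx": 9,"dy": -8,"dz": -25,"hand": 0.55},{"dx": 0,"dy": 0,"dz": -10,"hand": 0.55},{"dx": 0,"dy": 0,"dz": 0,"hand": 0.55}]}}

```text
invalid input at $.commands[0]: expected keys dx, dy, dz, spin, hand
```

```bash
python3 - <<'E'
from h import *
s=status.get_state();print(tw(s)[:3,3].round(4),s['t'],s['width'],s['force'])
f=viewer.grab_frame('wrist'); cv2.imwrite("pics/w2.png",f[:,:,::-1]); np.save('w2T.npy',tw(s))
E
```

```text
[0.485  0.1067 0.4547] 1.45 0.061482816642273674 [ 1.93795958 -3.06828969  0.02517631]
```

View pics/w2.png

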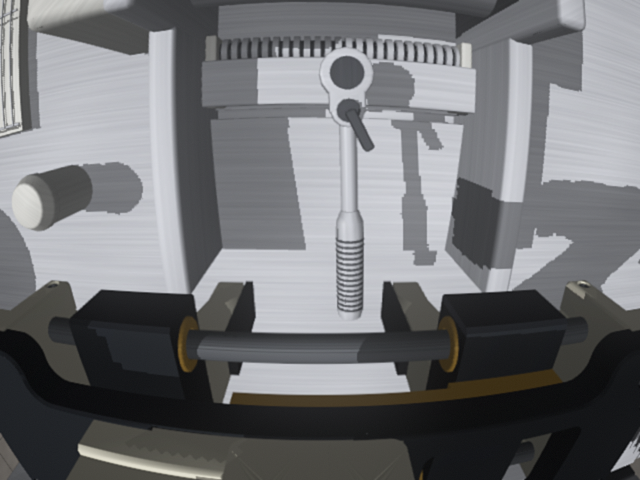

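The call was refused because rows need every key. The new picture, taken nearly at rest, shows the head at (347,70), the pivot at (349,106), the tab tip at (369,148) and the handle end at (349,316).

```bash
python3 - <<'E'
from h import *
T=np.load('w2T.npy')
P=lambda u,v,z:onz('wrist',u,v,z,T)
H=P(347,70,.142);V=P(349,106,.146);t=P(370,148,.158);E=P(349,316,.133)
print(H,V,t,E)
a=np.arctan2(*(E-H)[1::-1]);print(np.hypot(*(E-H)[:2]),a,np.arctan2(*(t-V)[1::-1])%6.28)
E
```

```text
[0.60780999 0.08355723 0.142     ] [0.57902988 0.08208323 0.146     ] [0.54751359 0.06685388 0.158     ] [0.39128414 0.07573846 0.133     ]
0.21666697193934398 -3.10549824227281 3.5885424229954963
```

Emit:
{"fn": "apply_moves", "kwargs": {"commands": [{"dx": 30,"dy": -15,"dz": -20,"spin": 0,"hand": 0.55},{"dx": 30,"dy": -15,"dz": -30,"spin": 0,"hand": 0.55},{"dx": 8,"dy": -4,"dz": -25,"spin": 0,"hand": 0.55},{"dx": 0,"dy": 0,"dz": -10,"spin": 0,"hand": 0.55},{"dx": 0,"dy": 0,"dz": 0,"spin": 0,"hand": 0.55}]}}

```text
t: 2.12
eef_pos: [0.5513, 0.0787, 0.3694]
ee_rot: [0.49, 1.57, -2.648]
force: [0.2, 0.6, 1.6]
width: 0.0395
```

```bash
python3 - <<'E'
from h import *
s=status.get_state();print(tw(s)[:3,3].round(4),s['t'],s['width'],s['force'])
f=viewer.grab_frame('wrist'); cv2.imwrite("pics/w3.png",f[:,:,::-1]); np.save('w3T.npy',tw(s))
E
```

```text
[0.5513 0.0787 0.3694] 2.125 0.03951989908299619 [0.22293768 0.59410677 1.56287199]
```

View pics/w3.png

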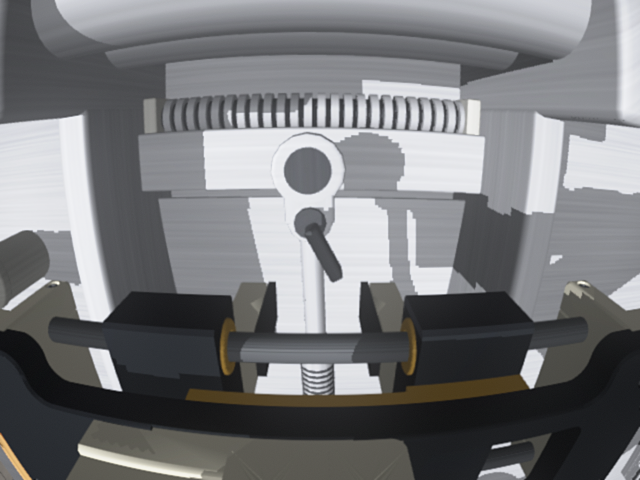

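The jaws are 40 mm open, with the tab tip at (336,278) lying between the pads ahead. I'll shift a little to -y, then lower.

Emit:
{"fn": "apply_moves", "kwargs": {"commands": [{"dx": 2,"dy": -6,"dz": 0,"spin": 0,"hand": 0.55},{"dx": 0,"dy": 0,"dz": -15,"spin": 0,"hand": 0.55},{"dx": 0,"dy": 0,"dz": -15,"spin": 0,"hand": 0.55},{"dx": 0,"dy": 0,"dz": -14,"spin": 0,"hand": 0.55},{"dx": 0,"dy": 0,"dz": 0,"spin": 0,"hand": 0.55}]}}

```text
t: 2.8
eef_pos: [0.5533, 0.0723, 0.3239]
ee_rot: [0.407, 1.568, -2.732]
force: [-0.1, -0.3, -0.1]
width: 0.0393
```

```bash
python3 - <<'E'
from h import *
s=status.get_state();print(tw(s)[:3,3].round(4),s['t'],s['width'],s['force'])
f=viewer.grab_frame('wrist'); cv2.imwrite("pics/w4.png",f[:,:,::-1]); np.save('w4T.npy',tw(s))
E
```

```text
[0.5533 0.0723 0.3239] 2.8 0.03927464153401388 [-0.05057902 -0.32267588 -0.1284485 ]
```

View pics/w4.png

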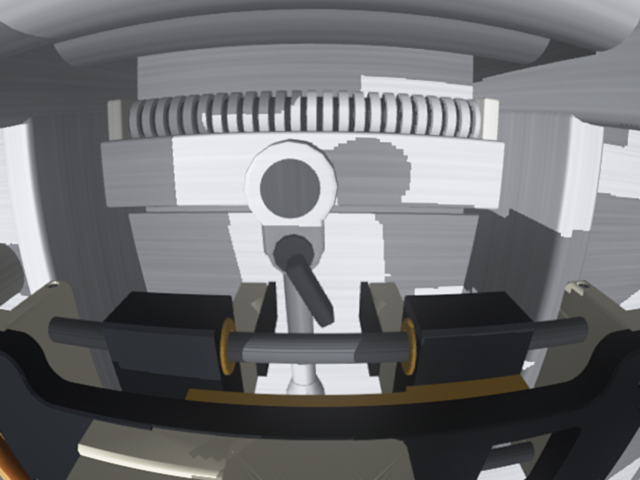

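The fingertips now straddle the tab: its tip at (325,318) lies just left of the right pad at (365,320), clear of the neck. I'll push towards +y slowly.

Emit:
{"fn": "apply_moves", "kwargs": {"commands": [{"dx": 0,"dy": 4,"dz": 0,"spin": 0,"hand": 0.55},{"dx": 0,"dy": 3,"dz": 0,"spin": 0,"hand": 0.55},{"dx": 0,"dy": 3,"dz": 0,"spin": 0,"hand": 0.55},{"dx": 0,"dy": 2,"dz": 0,"spin": 0,"hand": 0.55},{"dx": 0,"dy": 2,"dz": 0,"spin": 0,"hand": 0.55}]}}

```text
t: 3.48
eef_pos: [0.5534, 0.0861, 0.3257]
ee_rot: [0.792, 1.569, -2.347]
force: [-1.7, -2.5, 1.4]
width: 0.0396
```

Emit:
{"fn": "apply_moves", "kwargs": {"commands": [{"dx": 0,"dy": 1,"dz": 0,"spin": 0,"hand": 0.55},{"dx": 0,"dy": 1,"dz": 0,"spin": 0,"hand": 0.55},{"dx": 0,"dy": 1,"dz": 0,"spin": 0,"hand": 0.55},{"dx": 0,"dy": 1,"dz": 0,"spin": 0,"hand": 0.55},{"dx": 0,"dy": 0,"dz": 0,"spin": 0,"hand": 0.55}]}}

```text
t: 4.1
eef_pos: [0.5535, 0.0903, 0.3253]
ee_rot: [0.279, 1.57, -2.861]
force: [-2.7, -3.7, -0.4]
width: 0.0392
```

```bash
python3 - <<'E'
from h import *
s=status.get_state();print(tw(s)[:3,3].round(4),s['t'],s['width'],s['force'])
f=viewer.grab_frame('wrist'); cv2.imwrite("pics/w5.png",f[:,:,::-1]); np.save('w5T.npy',tw(s))
E
```

```text
[0.5535 0.0903 0.3253] 4.1 0.039247377883778155 [-2.72814794 -3.69827639 -0.42871103]
```

View pics/w5.png

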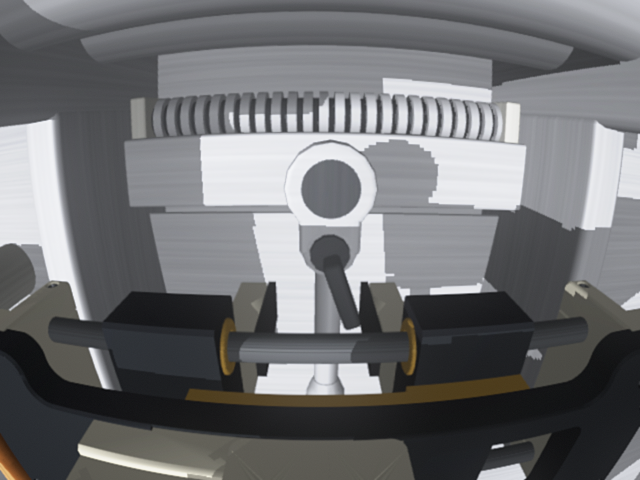

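The tab tip at (350,325) now touches the right pad, with about 4 N on it, and the lever has begun to turn. I'll keep pushing.

Emit:
{"fn": "apply_moves", "kwargs": {"commands": [{"dx": 0,"dy": 1,"dz": 0,"spin": 0,"hand": 0.55},{"dx": 0,"dy": 1,"dz": 0,"spin": 0,"hand": 0.55},{"dx": 0,"dy": 1,"dz": 0,"spin": 0,"hand": 0.55},{"dx": 0,"dy": 1,"dz": 0,"spin": 0,"hand": 0.55},{"dx": 0,"dy": 1,"dz": 0,"spin": 0,"hand": 0.55}]}}

```text
t: 4.78
eef_pos: [0.5539, 0.0957, 0.3258]
ee_rot: [-2.655, 1.57, 0.489]
force: [-0.2, -1.3, -0.4]
width: 0.0395
```

Emit:
{"fn": "apply_moves", "kwargs": {"commands": [{"dx": 0,"dy": 1,"dz": 0,"spin": 0,"hand": 0.55},{"dx": 0,"dy": 1,"dz": 0,"spin": 0,"hand": 0.55},{"dx": 0,"dy": 1,"dz": 0,"spin": 0,"hand": 0.55},{"dx": 0,"dy": 1,"dz": 0,"spin": 0,"hand": 0.55},{"dx": 0,"dy": 0,"dz": 0,"spin": 0,"hand": 0.55}]}}

```text
t: 5.4
eef_pos: [0.5538, 0.0996, 0.3257]
ee_rot: [-2.519, 1.57, 0.626]
force: [-1.1, -0.7, 0.2]
width: 0.0395
```

```bash
python3 - <<'E'
from h import *
s=status.get_state();print(tw(s)[:3,3].round(4),s['t'],s['width'],s['force'])
f=viewer.grab_frame('wrist'); cv2.imwrite("pics/w6.png",f[:,:,::-1]); np.save('w6T.npy',tw(s))
E
```

```text
[0.5538 0.0996 0.3257] 5.4 0.03947938053324699 [-1.05226791 -0.73641217  0.20070467]
```

View pics/w6.png

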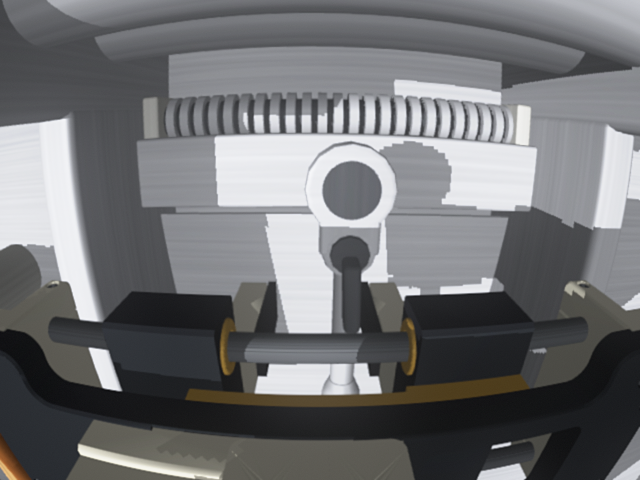

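The tab is now near the middle, pointing down the image at (351,325) under low force. I'll continue.

Emit:
{"fn": "apply_moves", "kwargs": {"commands": [{"dx": 0,"dy": 1,"dz": 0,"spin": 0,"hand": 0.55},{"dx": 0,"dy": 1,"dz": 0,"spin": 0,"hand": 0.55},{"dx": 0,"dy": 1,"dz": 0,"spin": 0,"hand": 0.55},{"dx": 0,"dy": 1,"dz": 0,"spin": 0,"hand": 0.55},{"dx": 0,"dy": 1,"dz": 0,"spin": 0,"hand": 0.55}]}}

```text
t: 6.08
eef_pos: [0.5537, 0.1045, 0.3257]
ee_rot: [-2.292, 1.571, 0.852]
force: [-0.4, 0.2, -1.3]
width: 0.0391
```

Emit:
{"fn": "apply_moves", "kwargs": {"commands": [{"dx": 0,"dy": 1,"dz": 0,"spin": 0,"hand": 0.55},{"dx": 0,"dy": 1,"dz": 0,"spin": 0,"hand": 0.55},{"dx": 0,"dy": 1,"dz": 0,"spin": 0,"hand": 0.55},{"dx": 0,"dy": 1,"dz": 0,"spin": 0,"hand": 0.55},{"dx": 0,"dy": 0,"dz": 0,"spin": 0,"hand": 0.55}]}}

```text
t: 6.7
eef_pos: [0.5537, 0.1077, 0.3256]
ee_rot: [1.291, 1.569, -1.848]
force: [1.5, -5.1, -0.8]
width: 0.0396
```

```bash
python3 - <<'E'
from h import *
s=status.get_state();print(tw(s)[:3,3].round(4),s['t'],s['width'],s['force'])
f=viewer.grab_frame('wrist'); cv2.imwrite("pics/w7.png",f[:,:,::-1]); np.save('w7T.npy',tw(s))
E
```

```text
[0.5537 0.1077 0.3256] 6.7 0.0395605851219912 [ 1.48990832 -5.06590109 -0.79592664]
```

View pics/w7.png

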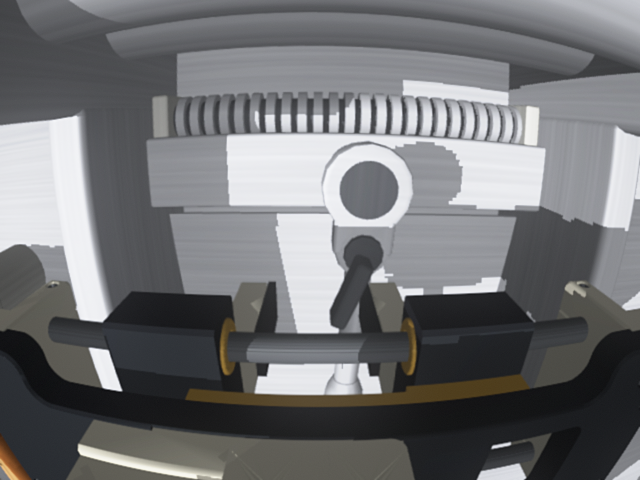

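The lever has gone over: the tab tip at (340,325) now lies left of the handle line. I'll back off and measure.

Emit:
{"fn": "apply_moves", "kwargs": {"commands": [{"dx": 0,"dy": -4,"dz": 0,"spin": 0,"hand": 0.55},{"dx": 0,"dy": -4,"dz": 0,"spin": 0,"hand": 0.55},{"dx": 0,"dy": 0,"dz": 20,"spin": 0,"hand": 0.55},{"dx": -15,"dy": 0,"dz": 40,"spin": 0,"hand": 0.55},{"dx": -20,"dy": 0,"dz": 40,"spin": 0,"hand": 0.55}]}}

```text
t: 7.38
eef_pos: [0.5185, 0.1004, 0.4264]
ee_rot: [0.335, 1.57, -2.805]
force: [0.9, 0.2, -0.8]
width: 0.0394
```

Emit:
{"fn": "apply_moves", "kwargs": {"commands": [{"dx": -25,"dy": 0,"dz": 0,"spin": 0,"hand": 0.55},{"dx": -15,"dy": 0,"dz": 0,"spin": 0,"hand": 0.55},{"dx": 0,"dy": 0,"dz": 0,"spin": 0,"hand": 0.55},{"dx": 0,"dy": 0,"dz": 0,"spin": 0,"hand": 0.55},{"dx": 0,"dy": 0,"dz": 0,"spin": 0,"hand": 0.55}]}}

```text
t: 8.0
eef_pos: [0.4793, 0.1006, 0.4251]
ee_rot: [0.68, 1.57, -2.459]
force: [-0.4, -0.3, 0.1]
width: 0.0396
```

```bash
python3 - <<'E'
from h import *
s=status.get_state();print(tw(s).round(4),s['t'],s['width'],s['force'])
f=viewer.grab_frame('wrist'); cv2.imwrite("pics/w8.png",f[:,:,::-1]); np.save('w8T.npy',tw(s))
E
```

```text
[[-8.000e-04  2.400e-03 -1.000e+00  4.793e-01]
 [-7.000e-04 -1.000e+00 -2.400e-03  1.006e-01]
 [-1.000e+00  7.000e-04  8.000e-04  4.251e-01]
 [ 0.000e+00  0.000e+00  0.000e+00  1.000e+00]] 8.0 0.03958797876195733 [-0.35403192 -0.26095009  0.09105624]
```

View pics/w8.png

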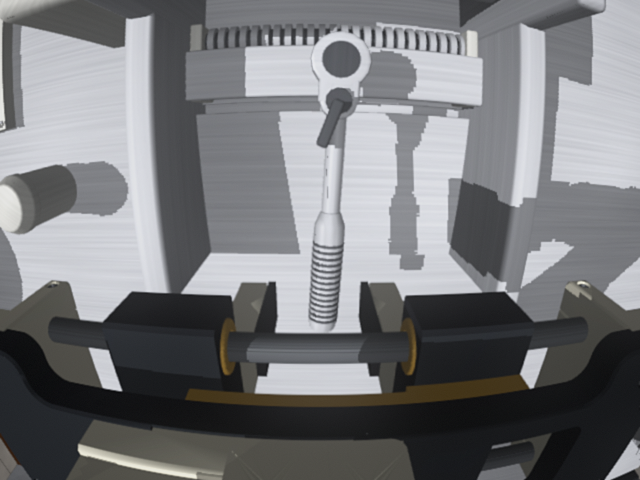

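The wrist view shows the head at (341,57), the pivot at (341,97), the tab tip at (324,144) and the handle end at (321,328). The handle swung slightly clockwise during the flip.

```bash
python3 - <<'E'
from h import *
T=np.load('w8T.npy')
P=lambda u,v,z:onz('wrist',u,v,z,T)
H=P(341,57,.142);V=P(341,97,.146);t=P(325,143,.158);E=P(321.5,328,.133)
print(H,V,t,E)
f=lambda a,b:np.arctan2(*(b-a)[1::-1])%6.2832-np.pi
a=f(H,E);print(a,f(V,t),f(V,t)-a)
E
```

```text
[0.60726018 0.08389591 0.142     ] [0.57823005 0.08400728 0.146     ] [0.54670054 0.09504707 0.158     ] [0.39067913 0.09618602 0.133     ]
-0.05668524965424648 -0.33680094783995074 -0.28011569818570425
```

Emit:
{"fn": "apply_moves", "kwargs": {"commands": [{"dx": -27,"dy": -8,"dz": -10,"spin": -3.4,"hand": 0.5},{"dx": 0,"dy": 0,"dz": -30,"spin": 0,"hand": 0.5},{"dx": 0,"dy": 0,"dz": -20,"spin": 0,"hand": 0.5},{"dx": 0,"dy": 0,"dz": 0,"spin": 0,"hand": 0.5},{"dx": 0,"dy": 0,"dz": 0,"spin": 0,"hand": 0.5}]}}

```text
t: 8.68
eef_pos: [0.4523, 0.0926, 0.3663]
ee_rot: [3.064, 1.57, -0.135]
force: [0.8, -0.1, 0.8]
width: 0.0438
```

```bash
python3 - <<'E'
from h import *
s=status.get_state();print(tw(s).round(4),s['t'],s['width'],s['force'])
f=viewer.grab_frame('wrist'); cv2.imwrite("pics/w9.png",f[:,:,::-1]); np.save('w9T.npy',tw(s))
E
```

```text
[[ 6.000e-04 -5.670e-02 -9.984e-01  4.523e-01]
 [-1.000e-04 -9.984e-01  5.670e-02  9.260e-02]
 [-1.000e+00  0.000e+00 -6.000e-04  3.663e-01]
 [ 0.000e+00  0.000e+00  0.000e+00  1.000e+00]] 8.675 0.04378861015397134 [ 0.7722121  -0.07689308  0.75639984]
```

View pics/w9.png

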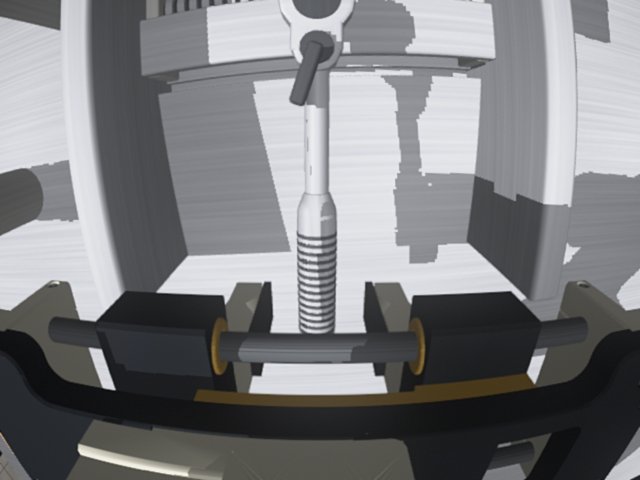

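The handle is vertical in the picture at x≈317, midway between the pads at 270 and 365. Lowering to straddle the grip.

Emit:
{"fn": "apply_moves", "kwargs": {"commands": [{"dx": 0,"dy": 0,"dz": -20,"spin": 0,"hand": 0.5},{"dx": 0,"dy": 0,"dz": -20,"spin": 0,"hand": 0.5},{"dx": 0,"dy": 0,"dz": -15,"spin": 0,"hand": 0.5},{"dx": 0,"dy": 0,"dz": -14,"spin": 0,"hand": 0.5},{"dx": 0,"dy": 0,"dz": 0,"spin": 0,"hand": 0.62}]}}

```text
t: 9.35
eef_pos: [0.4517, 0.0924, 0.2962]
ee_rot: [0.663, 1.57, -2.536]
force: [-0.6, 0.3, -0.4]
width: 0.0382
```

```bash
python3 - <<'E'
from h import *
s=status.get_state();print(tw(s)[:3,3].round(4),s['t'],s['width'],s['force'])
f=viewer.grab_frame('wrist'); cv2.imwrite("pics/w10.png",f[:,:,::-1]); np.save('w10T.npy',tw(s))
r=155
pts=[]
for a in np.arange(-.057,-.53,-.057): pts.append([607-r*np.cos(a),84-r*np.sin(a),np.degrees(a)])
pts=np.array(pts);print(pts.round(1));print(np.diff(pts,axis=0).round(1))
E
```

```text
[0.4517 0.0924 0.2962] 9.35 0.038195693305544835 [-0.59302296  0.33579804 -0.36838574]
[[452.3  92.8  -3.3]
 [453.  101.6  -6.5]
 [454.3 110.4  -9.8]
 [456.  119.  -13.1]
 [458.3 127.6 -16.3]
 [461.  136.  -19.6]
 [464.2 144.2 -22.9]
 [467.8 152.3 -26.1]
 [472.  160.1 -29.4]]
[[ 0.8  8.8 -3.3]
 [ 1.3  8.7 -3.3]
 [ 1.8  8.7 -3.3]
 [ 2.2  8.5 -3.3]
 [ 2.7  8.4 -3.3]
 [ 3.2  8.2 -3.3]
 [ 3.7  8.  -3.3]
 [ 4.1  7.8 -3.3]]
```

View pics/w10.png

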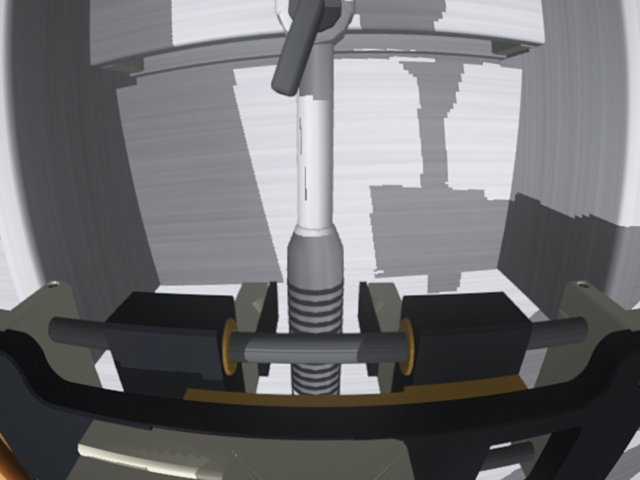

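The fingers straddle the grip, centred. I'll start the free clockwise stroke slowly. A push of 9 N or more would mean the ratchet is still tightening.

Emit:
{"fn": "apply_moves", "kwargs": {"commands": [{"dx": 0.3,"dy": 3,"dz": 0,"spin": 0,"hand": 0.62},{"dx": 0.3,"dy": 3,"dz": 0,"spin": -1,"hand": 0.62},{"dx": 0.5,"dy": 3,"dz": 0,"spin": -1,"hand": 0.62},{"dx": 0.5,"dy": 3,"dz": 0,"spin": -1,"hand": 0.62},{"dx": 0.5,"dy": 3,"dz": 0,"spin": -1,"hand": 0.62}]}}

```text
t: 10.02
eef_pos: [0.4538, 0.1076, 0.2967]
ee_rot: [0.669, 1.571, -2.6]
force: [0.3, -1.2, 1.0]
width: 0.0332
```

Emit:
{"fn": "apply_moves", "kwargs": {"commands": [{"dx": 1,"dy": 6,"dz": 0,"spin": -2.5,"hand": 0.62},{"dx": 1.3,"dy": 6,"dz": 0,"spin": -2.5,"hand": 0.62},{"dx": 1.5,"dy": 6,"dz": 0,"spin": -2.5,"hand": 0.62},{"dx": 1.7,"dy": 6,"dz": 0,"spin": -2.5,"hand": 0.62},{"dx": 1.8,"dy": 6,"dz": 0,"spin": -2.5,"hand": 0.62}]}}

```text
t: 10.65
eef_pos: [0.4612, 0.1377, 0.2966]
ee_rot: [1.701, 1.571, -1.787]
force: [0.5, -2.4, 1.2]
width: 0.0333
```

Emit:
{"fn": "apply_moves", "kwargs": {"commands": [{"dx": 2,"dy": 6,"dz": 0,"spin": -2.2,"hand": 0.62},{"dx": 2.2,"dy": 6,"dz": 0,"spin": -2.2,"hand": 0.62},{"dx": 2.4,"dy": 6,"dz": 0,"spin": -2.2,"hand": 0.62},{"dx": 2.6,"dy": 6,"dz": 0,"spin": -2.2,"hand": 0.62},{"dx": 0,"dy": 0,"dz": 0,"spin": 0,"hand": 0.62}]}}

```text
t: 11.28
eef_pos: [0.4704, 0.1618, 0.2965]
ee_rot: [0.412, 1.571, 3.055]
force: [0.7, -0.8, 0.2]
width: 0.0334
```

```bash
cat > look.py <<'E'
import sys
from h import *
n=sys.argv[1]
s=status.get_state();T=tw(s);z=T[:3,2];print(T[:3,3].round(4),'a_tool',round(np.arctan2(-z[1],-z[0]),3),s['t'],s['width'],np.round(s['force'],1))
f=viewer.grab_frame('wrist'); cv2.imwrite(f"pics/{n}.png",f[:,:,::-1]); np.save(n+'T.npy',T)
E
python3 look.py w11
```

```text
[0.4704 0.1618 0.2965] a_tool -0.498 11.275 0.03335884488142875 [ 0.7 -0.8  0.2]
```

View pics/w11.png

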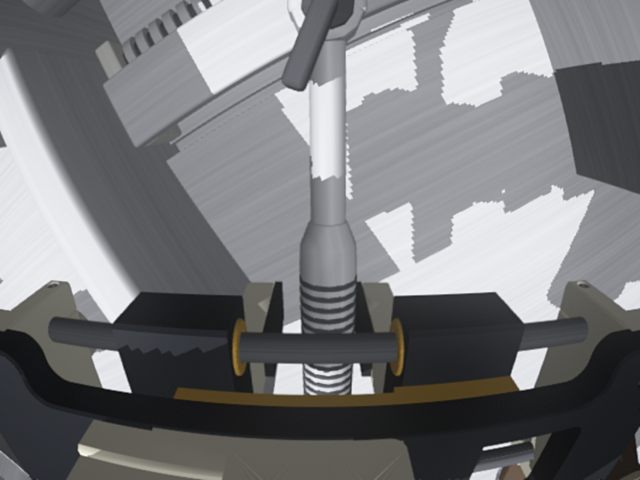

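The handle is at about -0.5 rad, clear of the left cheek, and the lever still leans to the loosening side, so clockwise was free. Next is the loosening stroke, and I'll work out the arc steps for it.

```bash
python3 - <<'E'
import numpy as np
r=157;a=np.linspace(-.518,.492,21)
p=np.c_[607-r*np.cos(a),84-r*np.sin(a)];d=np.diff(p,axis=0);print(a[1]-a[0]);print(np.c_[a[1:],p[1:],d].round(2))
E
```

```text
0.05049999999999999
[[-4.7000e-01  4.6685e+02  1.5475e+02 -3.7500e+00 -6.9800e+00]
 [-4.2000e-01  4.6345e+02  1.4759e+02 -3.3900e+00 -7.1600e+00]
 [-3.7000e-01  4.6043e+02  1.4026e+02 -3.0300e+00 -7.3300e+00]
 [-3.2000e-01  4.5777e+02  1.3279e+02 -2.6500e+00 -7.4700e+00]
 [-2.7000e-01  4.5550e+02  1.2520e+02 -2.2700e+00 -7.5900e+00]
 [-2.1000e-01  4.5361e+02  1.1750e+02 -1.8900e+00 -7.7000e+00]
 [-1.6000e-01  4.5212e+02  1.0971e+02 -1.5000e+00 -7.7900e+00]
 [-1.1000e-01  4.5102e+02  1.0186e+02 -1.1000e+00 -7.8500e+00]
 [-6.0000e-02  4.5032e+02  9.3960e+01 -7.0000e-01 -7.9000e+00]
 [-1.0000e-02  4.5001e+02  8.6040e+01 -3.0000e-01 -7.9200e+00]
 [ 4.0000e-02  4.5011e+02  7.8110e+01  1.0000e-01 -7.9300e+00]
 [ 9.0000e-02  4.5061e+02  7.0200e+01  5.0000e-01 -7.9100e+00]
 [ 1.4000e-01  4.5150e+02  6.2320e+01  9.0000e-01 -7.8800e+00]
 [ 1.9000e-01  4.5280e+02  5.4500e+01  1.2900e+00 -7.8200e+00]
 [ 2.4000e-01  4.5448e+02  4.6760e+01  1.6900e+00 -7.7500e+00]
 [ 2.9000e-01  4.5656e+02  3.9110e+01  2.0700e+00 -7.6500e+00]
 [ 3.4000e-01  4.5901e+02  3.1570e+01  2.4600e+00 -7.5400e+00]
 [ 3.9000e-01  4.6185e+02  2.4170e+01  2.8400e+00 -7.4000e+00]
 [ 4.4000e-01  4.6505e+02  1.6910e+01  3.2100e+00 -7.2500e+00]
 [ 4.9000e-01  4.6862e+02  9.8300e+00  3.5700e+00 -7.0800e+00]]
```

Emit:
{"fn": "apply_moves", "kwargs": {"commands": [{"dx": -3.7,"dy": -7,"dz": 0,"spin": 2.9,"hand": 0.62},{"dx": -3.4,"dy": -7.2,"dz": 0,"spin": 2.9,"hand": 0.62},{"dx": -3,"dy": -7.3,"dz": 0,"spin": 2.9,"hand": 0.62},{"dx": -2.6,"dy": -7.5,"dz": 0,"spin": 2.9,"hand": 0.62},{"dx": -2.3,"dy": -7.6,"dz": 0,"spin": 2.9,"hand": 0.62}]}}

```text
t: 11.95
eef_pos: [0.4558, 0.1262, 0.2968]
ee_rot: [-1.88, 1.565, 1.018]
force: [0.8, 10.9, -5.7]
width: 0.0334
```

Emit:
{"fn": "apply_moves", "kwargs": {"commands": [{"dx": -1.9,"dy": -7.7,"dz": 0,"spin": 2.9,"hand": 0.62},{"dx": -1.5,"dy": -7.8,"dz": 0,"spin": 2.9,"hand": 0.62},{"dx": -1.1,"dy": -7.9,"dz": 0,"spin": 2.9,"hand": 0.62},{"dx": -0.7,"dy": -7.9,"dz": 0,"spin": 2.9,"hand": 0.62},{"dx": -0.3,"dy": -7.9,"dz": 0,"spin": 2.9,"hand": 0.62}]}}

```text
t: 12.58
eef_pos: [0.4501, 0.087, 0.2967]
ee_rot: [-2.03, 1.566, 1.121]
force: [-1.9, 11.6, -3.6]
width: 0.0334
```

```bash
python3 look.py w12
```

```text
[0.4501 0.087  0.2967] a_tool 0.01 12.575 0.033370602312640066 [-1.9 11.6 -3.6]
```

View pics/w12.png

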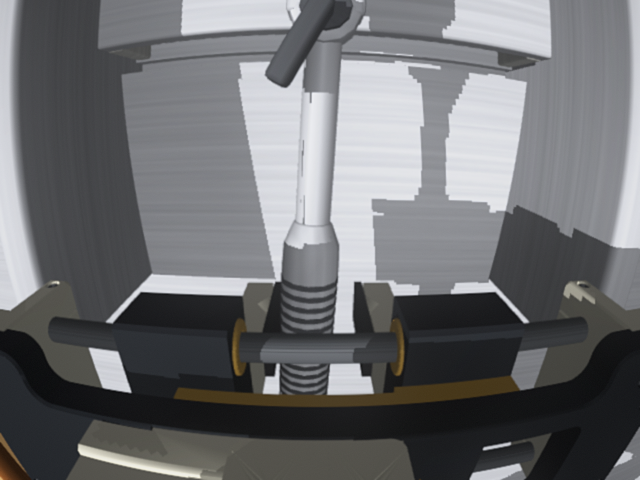

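The push is about 11 N, so the bolt is turning. The handle lies against the left pad at (285,320) and the lever stays over. Continuing the stroke.

Emit:
{"fn": "apply_moves", "kwargs": {"commands": [{"dx": 0.1,"dy": -7.9,"dz": 0,"spin": 2.9,"hand": 0.62},{"dx": 0.5,"dy": -7.9,"dz": 0,"spin": 2.9,"hand": 0.62},{"dx": 0.9,"dy": -7.9,"dz": 0,"spin": 2.9,"hand": 0.62},{"dx": 1.3,"dy": -7.8,"dz": 0,"spin": 2.9,"hand": 0.62},{"dx": 1.7,"dy": -7.7,"dz": 0,"spin": 2.9,"hand": 0.62}]}}

```text
t: 13.25
eef_pos: [0.4543, 0.0475, 0.2967]
ee_rot: [-2.183, 1.567, 1.222]
force: [-2.5, 11.1, -1.1]
width: 0.033
```

Emit:
{"fn": "apply_moves", "kwargs": {"commands": [{"dx": 2.1,"dy": -7.6,"dz": 0,"spin": 2.9,"hand": 0.62},{"dx": 2.5,"dy": -7.5,"dz": 0,"spin": 2.9,"hand": 0.62},{"dx": 2.8,"dy": -7.4,"dz": 0,"spin": 2.9,"hand": 0.62},{"dx": 3.2,"dy": -7.2,"dz": 0,"spin": 2.9,"hand": 0.62},{"dx": 3.6,"dy": -7,"dz": 0,"spin": 2.9,"hand": 0.62}]}}

```text
t: 13.88
eef_pos: [0.4684, 0.0106, 0.2966]
ee_rot: [-2.297, 1.568, 1.361]
force: [-4.1, 10.7, 0.7]
width: 0.0335
```

```bash
python3 look.py w13
```

```text
[0.4684 0.0106 0.2966] a_tool 0.516 13.875 0.033539401846558306 [-4.1 10.7  0.7]
```

View pics/w13.png

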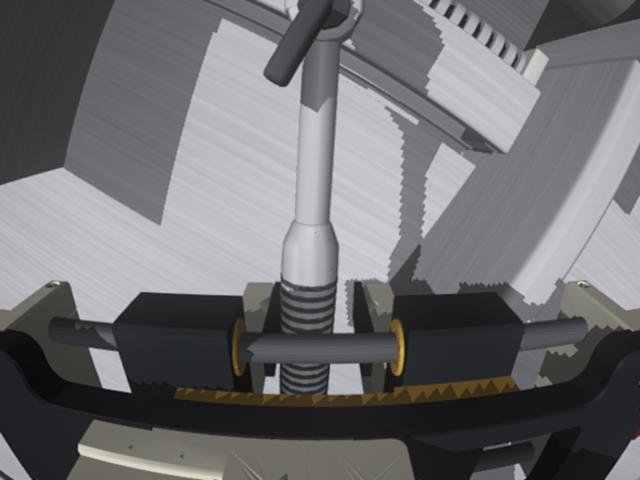

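The first stroke is complete: handle at about +0.5, with a steady 11 N. Now the free return.

Emit:
{"fn": "apply_moves", "kwargs": {"commands": [{"dx": -3.6,"dy": 7,"dz": 0,"spin": -2.9,"hand": 0.62},{"dx": -3.2,"dy": 7.2,"dz": 0,"spin": -2.9,"hand": 0.62},{"dx": -2.8,"dy": 7.4,"dz": 0,"spin": -2.9,"hand": 0.62},{"dx": -4.5,"dy": 15.1,"dz": 0,"spin": -5.8,"hand": 0.62},{"dx": -3,"dy": 15.5,"dz": 0,"spin": -5.8,"hand": 0.62}]}}

```text
t: 14.55
eef_pos: [0.4511, 0.062, 0.2967]
ee_rot: [2.164, 1.571, -0.821]
force: [0.7, -1.1, 1.0]
width: 0.0328
```

Emit:
{"fn": "apply_moves", "kwargs": {"commands": [{"dx": -1.4,"dy": 15.8,"dz": 0,"spin": -5.8,"hand": 0.62},{"dx": 0.2,"dy": 15.8,"dz": 0,"spin": -5.8,"hand": 0.62},{"dx": 1.8,"dy": 15.8,"dz": 0,"spin": -5.8,"hand": 0.62},{"dx": 3.4,"dy": 15.5,"dz": 0,"spin": -5.8,"hand": 0.62},{"dx": 4.9,"dy": 15.1,"dz": 0,"spin": -5.8,"hand": 0.62}]}}

```text
t: 15.18
eef_pos: [0.46, 0.1401, 0.2966]
ee_rot: [0.774, 1.57, -2.717]
force: [0.4, -1.0, 0.8]
width: 0.033
```

Emit:
{"fn": "apply_moves", "kwargs": {"commands": [{"dx": 6.4,"dy": 14.5,"dz": 0,"spin": -5.8,"hand": 0.62},{"dx": 3.7,"dy": 7,"dz": 0,"spin": -2.9,"hand": 0.62},{"dx": 0,"dy": 0,"dz": 0,"spin": 0,"hand": 0.62},{"dx": -3.7,"dy": -7,"dz": 0,"spin": 2.9,"hand": 0.62},{"dx": -3.4,"dy": -7.2,"dz": 0,"spin": 2.9,"hand": 0.62}]}}

```text
t: 15.8
eef_pos: [0.4631, 0.147, 0.2967]
ee_rot: [-1.724, 1.57, 1.023]
force: [0.1, 1.1, -0.4]
width: 0.0331
```

```bash
python3 look.py w14
```

```text
[0.4631 0.147  0.2967] a_tool -0.394 15.8 0.03310215895993129 [ 0.1  1.1 -0.4]
```

View pics/w14.png

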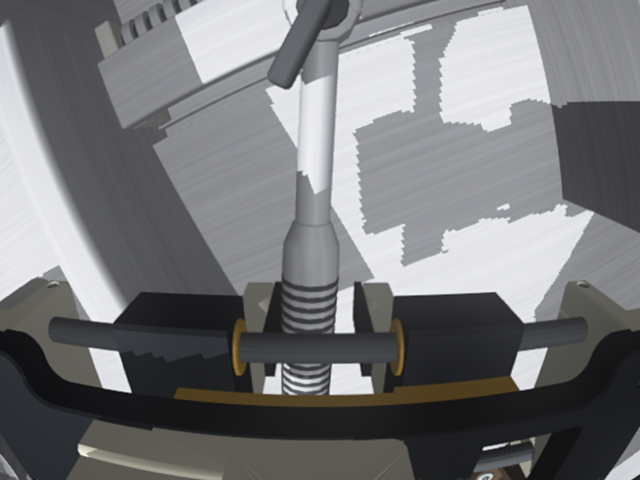

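The return was free at about 1 N. Second stroke.

Emit:
{"fn": "apply_moves", "kwargs": {"commands": [{"dx": -3,"dy": -7.3,"dz": 0,"spin": 2.9,"hand": 0.62},{"dx": -2.6,"dy": -7.5,"dz": 0,"spin": 2.9,"hand": 0.62},{"dx": -2.3,"dy": -7.6,"dz": 0,"spin": 2.9,"hand": 0.62},{"dx": -1.9,"dy": -7.7,"dz": 0,"spin": 2.9,"hand": 0.62},{"dx": -1.5,"dy": -7.8,"dz": 0,"spin": 2.9,"hand": 0.62}]}}

```text
t: 16.48
eef_pos: [0.4525, 0.1108, 0.2969]
ee_rot: [-1.978, 1.565, 1.021]
force: [0.4, 11.2, -4.9]
width: 0.0334
```

Emit:
{"fn": "apply_moves", "kwargs": {"commands": [{"dx": -1.1,"dy": -7.9,"dz": 0,"spin": 2.9,"hand": 0.62},{"dx": -0.7,"dy": -7.9,"dz": 0,"spin": 2.9,"hand": 0.62},{"dx": -0.3,"dy": -7.9,"dz": 0,"spin": 2.9,"hand": 0.62},{"dx": 0.1,"dy": -7.9,"dz": 0,"spin": 2.9,"hand": 0.62},{"dx": 0.5,"dy": -7.9,"dz": 0,"spin": 2.9,"hand": 0.62}]}}

```text
t: 17.1
eef_pos: [0.4507, 0.071, 0.2968]
ee_rot: [-2.158, 1.566, 1.094]
force: [-1.3, 11.2, -1.8]
width: 0.0332
```

Emit:
{"fn": "apply_moves", "kwargs": {"commands": [{"dx": 0.4,"dy": -4,"dz": 0,"spin": 1.4,"hand": 0.62},{"dx": 0.5,"dy": -4,"dz": 0,"spin": 1.5,"hand": 0.62},{"dx": 0.6,"dy": -3.9,"dz": 0,"spin": 1.4,"hand": 0.62},{"dx": 0.7,"dy": -3.9,"dz": 0,"spin": 1.5,"hand": 0.62},{"dx": 0.8,"dy": -3.9,"dz": 0,"spin": 1.4,"hand": 0.62}]}}

```text
t: 17.73
eef_pos: [0.4536, 0.0512, 0.2968]
ee_rot: [-2.242, 1.567, 1.135]
force: [-3.1, 10.2, 0.0]
width: 0.0334
```

```bash
python3 look.py w15
```

```text
[0.4536 0.0512 0.2968] a_tool 0.236 17.725 0.03336193278369636 [-3.1 10.2  0. ]
```

Emit:
{"fn": "apply_moves", "kwargs": {"commands": [{"dx": 0.8,"dy": -3.9,"dz": 0,"spin": 1.4,"hand": 0.62},{"dx": 0.9,"dy": -3.9,"dz": 0,"spin": 1.5,"hand": 0.62},{"dx": 1,"dy": -3.8,"dz": 0,"spin": 1.4,"hand": 0.62},{"dx": 1.1,"dy": -3.8,"dz": 0,"spin": 1.5,"hand": 0.62},{"dx": 1.2,"dy": -3.8,"dz": 0,"spin": 1.4,"hand": 0.62}]}}

```text
t: 18.4
eef_pos: [0.4588, 0.0321, 0.2968]
ee_rot: [-2.469, 1.567, 1.034]
force: [-2.1, 11.3, -1.0]
width: 0.0334
```

Emit:
{"fn": "apply_moves", "kwargs": {"commands": [{"dx": 1.3,"dy": -3.7,"dz": 0,"spin": 1.4,"hand": 0.62},{"dx": 1.4,"dy": -3.7,"dz": 0,"spin": 1.5,"hand": 0.62},{"dx": 1.5,"dy": -3.7,"dz": 0,"spin": 1.4,"hand": 0.62},{"dx": 1.6,"dy": -3.6,"dz": 0,"spin": 1.5,"hand": 0.62},{"dx": 1.7,"dy": -3.6,"dz": 0,"spin": 1.4,"hand": 0.62}]}}

```text
t: 19.02
eef_pos: [0.4664, 0.0139, 0.2969]
ee_rot: [-2.653, 1.566, 0.976]
force: [-0.0, 11.6, -1.6]
width: 0.0333
```

```bash
python3 look.py w16
```

```text
[0.4664 0.0139 0.2969] a_tool 0.487 19.025 0.03333748250813331 [-0.  11.6 -1.6]
```

View pics/w16.png

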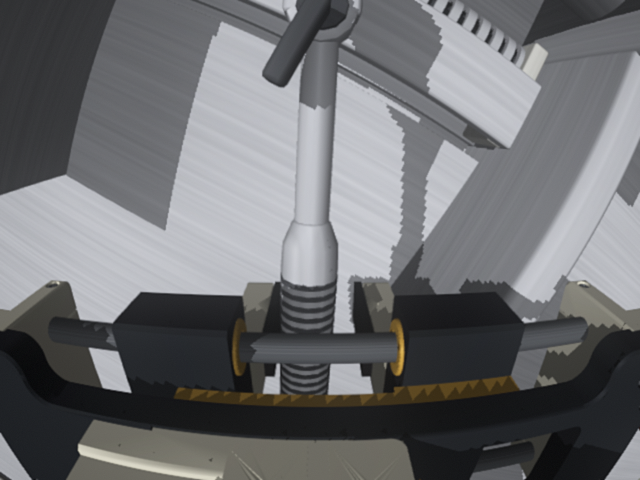

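The second stroke is done with no stop felt. Returning for the third.

Emit:
{"fn": "apply_moves", "kwargs": {"commands": [{"dx": -2,"dy": 4,"dz": 0,"spin": -1.5,"hand": 0.62},{"dx": -3,"dy": 7.2,"dz": 0,"spin": -2.9,"hand": 0.62},{"dx": -2.6,"dy": 7.4,"dz": 0,"spin": -2.9,"hand": 0.62},{"dx": -4.3,"dy": 15.1,"dz": 0,"spin": -5.8,"hand": 0.62},{"dx": -3,"dy": 15.5,"dz": 0,"spin": -5.8,"hand": 0.62}]}}

```text
t: 19.7
eef_pos: [0.4507, 0.0618, 0.2967]
ee_rot: [1.016, 1.571, -1.973]
force: [1.8, -1.2, 0.4]
width: 0.0332
```

Emit:
{"fn": "apply_moves", "kwargs": {"commands": [{"dx": -1.4,"dy": 15.8,"dz": 0,"spin": -5.8,"hand": 0.62},{"dx": 0.2,"dy": 15.8,"dz": 0,"spin": -5.8,"hand": 0.62},{"dx": 1.8,"dy": 15.8,"dz": 0,"spin": -5.8,"hand": 0.62},{"dx": 3.4,"dy": 15.5,"dz": 0,"spin": -5.8,"hand": 0.62},{"dx": 4.9,"dy": 15.1,"dz": 0,"spin": -5.8,"hand": 0.62}]}}

```text
t: 20.32
eef_pos: [0.4596, 0.1398, 0.2966]
ee_rot: [0.894, 1.57, -2.6]
force: [0.4, -1.2, 1.1]
width: 0.033
```

Emit:
{"fn": "apply_moves", "kwargs": {"commands": [{"dx": 6.4,"dy": 14.5,"dz": 0,"spin": -5.8,"hand": 0.62},{"dx": 3.7,"dy": 7,"dz": 0,"spin": -2.9,"hand": 0.62},{"dx": 0,"dy": 0,"dz": 0,"spin": 0,"hand": 0.62},{"dx": -2,"dy": -4,"dz": 0,"spin": 1.6,"hand": 0.62},{"dx": -1.8,"dy": -3.5,"dz": 0,"spin": 1.4,"hand": 0.62}]}}

```text
t: 20.95
eef_pos: [0.466, 0.1533, 0.2968]
ee_rot: [-1.721, 1.57, 0.973]
force: [-0.5, 0.4, 0.5]
width: 0.0329
```

Emit:
{"fn": "apply_moves", "kwargs": {"commands": [{"dx": -1.8,"dy": -3.5,"dz": 0,"spin": 1.4,"hand": 0.62},{"dx": -1.7,"dy": -3.6,"dz": 0,"spin": 1.5,"hand": 0.62},{"dx": -1.6,"dy": -3.6,"dz": 0,"spin": 1.4,"hand": 0.62},{"dx": -1.5,"dy": -3.7,"dz": 0,"spin": 1.5,"hand": 0.62},{"dx": -1.4,"dy": -3.7,"dz": 0,"spin": 1.4,"hand": 0.62}]}}

```text
t: 21.58
eef_pos: [0.4586, 0.136, 0.2969]
ee_rot: [-2.047, 1.569, 0.772]
force: [2.4, 5.0, -2.3]
width: 0.0336
```

Emit:
{"fn": "apply_moves", "kwargs": {"commands": [{"dx": -0.6,"dy": -2,"dz": 0,"spin": 0.7,"hand": 0.62},{"dx": -0.6,"dy": -2,"dz": 0,"spin": 0.7,"hand": 0.62},{"dx": -0.6,"dy": -2,"dz": 0,"spin": 0.7,"hand": 0.62},{"dx": -0.6,"dy": -2,"dz": 0,"spin": 0.7,"hand": 0.62},{"dx": -0.6,"dy": -2,"dz": 0,"spin": 0.8,"hand": 0.62}]}}

```text
t: 22.2
eef_pos: [0.456, 0.1273, 0.2969]
ee_rot: [-1.898, 1.566, 0.984]
force: [1.4, 10.8, -4.3]
width: 0.0332
```

Emit:
{"fn": "apply_moves", "kwargs": {"commands": [{"dx": -0.6,"dy": -2,"dz": 0,"spin": 0.7,"hand": 0.62},{"dx": -0.5,"dy": -2,"dz": 0,"spin": 0.7,"hand": 0.62},{"dx": -0.5,"dy": -2,"dz": 0,"spin": 0.7,"hand": 0.62},{"dx": -0.5,"dy": -2,"dz": 0,"spin": 0.7,"hand": 0.62},{"dx": -0.5,"dy": -2,"dz": 0,"spin": 0.8,"hand": 0.62}]}}

```text
t: 22.82
eef_pos: [0.4534, 0.1173, 0.2969]
ee_rot: [-1.957, 1.566, 0.988]
force: [1.0, 10.7, -4.9]
width: 0.0332
```

The bolt is turning, with an estimated 1.5 to 1.9 rad done, so from here I take small steps and check each for the stop.

Emit:
{"fn": "apply_moves", "kwargs": {"commands": [{"dx": -0.1,"dy": -0.7,"dz": 0,"spin": 0.3,"hand": 0.62},{"dx": -0.1,"dy": -0.7,"dz": 0,"spin": 0.2,"hand": 0.62},{"dx": -0.2,"dy": -0.7,"dz": 0,"spin": 0.3,"hand": 0.62},{"dx": -0.1,"dy": -0.7,"dz": 0,"spin": 0.2,"hand": 0.62},{"dx": -0.2,"dy": -0.7,"dz": 0,"spin": 0.3,"hand": 0.62}]}}

```text
t: 23.45
eef_pos: [0.4527, 0.1138, 0.2969]
ee_rot: [-1.974, 1.566, 0.993]
force: [1.5, 11.6, -4.7]
width: 0.0333
```

```bash
python3 -c "
from station import status;s=status.get_state();print(s['eef_pos'],s['force'],s['t'])"
```

```text
[0.45265391 0.11382679 0.29688498] [ 1.48574971 11.56116807 -4.68600903] 23.45
```

Emit:
{"fn": "apply_moves", "kwargs": {"commands": [{"dx": -0.1,"dy": -0.7,"dz": 0,"spin": 0.3,"hand": 0.62},{"dx": -0.1,"dy": -0.7,"dz": 0,"spin": 0.2,"hand": 0.62},{"dx": -0.2,"dy": -0.7,"dz": 0,"spin": 0.3,"hand": 0.62},{"dx": -0.1,"dy": -0.7,"dz": 0,"spin": 0.2,"hand": 0.62},{"dx": -0.1,"dy": -0.7,"dz": 0,"spin": 0.3,"hand": 0.62}]}}

```text
t: 24.08
eef_pos: [0.452, 0.1103, 0.2969]
ee_rot: [-1.982, 1.566, 1.007]
force: [0.8, 10.6, -3.4]
width: 0.0332
```

Emit:
{"fn": "apply_moves", "kwargs": {"commands": [{"dx": -0.1,"dy": -0.7,"dz": 0,"spin": 0.3,"hand": 0.62},{"dx": -0.1,"dy": -0.7,"dz": 0,"spin": 0.2,"hand": 0.62},{"dx": -0.1,"dy": -0.7,"dz": 0,"spin": 0.3,"hand": 0.62},{"dx": -0.1,"dy": -0.7,"dz": 0,"spin": 0.2,"hand": 0.62},{"dx": -0.1,"dy": -0.7,"dz": 0,"spin": 0.3,"hand": 0.62}]}}

```text
t: 24.7
eef_pos: [0.4515, 0.1068, 0.2969]
ee_rot: [-1.997, 1.566, 1.016]
force: [0.5, 10.3, -3.0]
width: 0.0336
```

Emit:
{"fn": "apply_moves", "kwargs": {"commands": [{"dx": -0.1,"dy": -0.7,"dz": 0,"spin": 0.3,"hand": 0.62},{"dx": -0.1,"dy": -0.7,"dz": 0,"spin": 0.2,"hand": 0.62},{"dx": -0.1,"dy": -0.7,"dz": 0,"spin": 0.3,"hand": 0.62},{"dx": -0.1,"dy": -0.7,"dz": 0,"spin": 0.2,"hand": 0.62},{"dx": -0.1,"dy": -0.7,"dz": 0,"spin": 0.3,"hand": 0.62}]}}

```text
t: 25.32
eef_pos: [0.451, 0.1032, 0.2969]
ee_rot: [-2.023, 1.567, 1.012]
force: [-0.1, 10.3, -3.7]
width: 0.0332
```

Emit:
{"fn": "apply_moves", "kwargs": {"commands": [{"dx": -0.1,"dy": -0.8,"dz": 0,"spin": 0.3,"hand": 0.62},{"dx": -0.1,"dy": -0.8,"dz": 0,"spin": 0.2,"hand": 0.62},{"dx": -0.1,"dy": -0.8,"dz": 0,"spin": 0.3,"hand": 0.62},{"dx": -0.1,"dy": -0.7,"dz": 0,"spin": 0.3,"hand": 0.62},{"dx": -0.1,"dy": -0.7,"dz": 0,"spin": 0.3,"hand": 0.62}]}}

```text
t: 25.95
eef_pos: [0.4505, 0.0994, 0.2969]
ee_rot: [-2.064, 1.567, 0.995]
force: [1.8, 12.0, -3.8]
width: 0.034
```

Emit:
{"fn": "apply_moves", "kwargs": {"commands": [{"dx": 0,"dy": -0.8,"dz": 0,"spin": 0.3,"hand": 0.62},{"dx": -0.1,"dy": -0.8,"dz": 0,"spin": 0.2,"hand": 0.62},{"dx": 0,"dy": -0.8,"dz": 0,"spin": 0.3,"hand": 0.62},{"dx": -0.1,"dy": -0.7,"dz": 0,"spin": 0.3,"hand": 0.62},{"dx": 0,"dy": -0.7,"dz": 0,"spin": 0.3,"hand": 0.62}]}}

```text
t: 26.58
eef_pos: [0.4502, 0.0956, 0.2969]
ee_rot: [-2.055, 1.567, 1.029]
force: [0.3, 10.2, -2.4]
width: 0.0335
```

Emit:
{"fn": "apply_moves", "kwargs": {"commands": [{"dx": 0,"dy": -0.8,"dz": 0,"spin": 0.3,"hand": 0.62},{"dx": -0.1,"dy": -0.8,"dz": 0,"spin": 0.2,"hand": 0.62},{"dx": 0,"dy": -0.8,"dz": 0,"spin": 0.3,"hand": 0.62},{"dx": 0,"dy": -0.7,"dz": 0,"spin": 0.3,"hand": 0.62},{"dx": 0,"dy": -0.7,"dz": 0,"spin": 0.3,"hand": 0.62}]}}

```text
t: 27.2
eef_pos: [0.45, 0.0917, 0.2968]
ee_rot: [-2.034, 1.567, 1.074]
force: [-1.2, 10.2, -2.8]
width: 0.0334
```

Emit:
{"fn": "apply_moves", "kwargs": {"commands": [{"dx": 0,"dy": -0.8,"dz": 0,"spin": 0.3,"hand": 0.62},{"dx": 0,"dy": -0.8,"dz": 0,"spin": 0.2,"hand": 0.62},{"dx": 0,"dy": -0.8,"dz": 0,"spin": 0.3,"hand": 0.62},{"dx": 0,"dy": -0.7,"dz": 0,"spin": 0.3,"hand": 0.62},{"dx": 0,"dy": -0.7,"dz": 0,"spin": 0.3,"hand": 0.62}]}}

```text
t: 27.82
eef_pos: [0.4499, 0.0879, 0.2968]
ee_rot: [-2.017, 1.567, 1.116]
force: [-1.4, 10.5, -1.3]
width: 0.0333
```

Emit:
{"fn": "apply_moves", "kwargs": {"commands": [{"dx": 0,"dy": -0.8,"dz": 0,"spin": 0.3,"hand": 0.62},{"dx": 0,"dy": -0.8,"dz": 0,"spin": 0.2,"hand": 0.62},{"dx": 0,"dy": -0.8,"dz": 0,"spin": 0.3,"hand": 0.62},{"dx": 0,"dy": -0.7,"dz": 0,"spin": 0.3,"hand": 0.62},{"dx": 0,"dy": -0.7,"dz": 0,"spin": 0.3,"hand": 0.62}]}}

```text
t: 28.45
eef_pos: [0.4499, 0.084, 0.2968]
ee_rot: [-2.021, 1.567, 1.136]
force: [-1.5, 11.9, -0.9]
width: 0.0336
```

Emit:
{"fn": "apply_moves", "kwargs": {"commands": [{"dx": 0,"dy": -0.8,"dz": 0,"spin": 0.3,"hand": 0.62},{"dx": 0.1,"dy": -0.8,"dz": 0,"spin": 0.2,"hand": 0.62},{"dx": 0,"dy": -0.8,"dz": 0,"spin": 0.3,"hand": 0.62},{"dx": 0,"dy": -0.7,"dz": 0,"spin": 0.3,"hand": 0.62},{"dx": 0,"dy": -0.7,"dz": 0,"spin": 0.3,"hand": 0.62}]}}

```text
t: 29.08
eef_pos: [0.45, 0.0803, 0.2968]
ee_rot: [-2.034, 1.567, 1.147]
force: [-1.2, 10.3, -0.5]
width: 0.0336
```

Emit:
{"fn": "apply_moves", "kwargs": {"commands": [{"dx": 0,"dy": -0.8,"dz": 0,"spin": 0.3,"hand": 0.62},{"dx": 0.1,"dy": -0.8,"dz": 0,"spin": 0.2,"hand": 0.62},{"dx": 0,"dy": -0.8,"dz": 0,"spin": 0.3,"hand": 0.62},{"dx": 0.1,"dy": -0.7,"dz": 0,"spin": 0.3,"hand": 0.62},{"dx": 0,"dy": -0.7,"dz": 0,"spin": 0.3,"hand": 0.62}]}}

```text
t: 29.7
eef_pos: [0.4501, 0.0764, 0.2968]
ee_rot: [-2.029, 1.567, 1.177]
force: [-1.9, 11.0, 0.2]
width: 0.0334
```

Emit:
{"fn": "apply_moves", "kwargs": {"commands": [{"dx": 0,"dy": -0.8,"dz": 0,"spin": 0.3,"hand": 0.62},{"dx": 0.1,"dy": -0.8,"dz": 0,"spin": 0.2,"hand": 0.62},{"dx": 0,"dy": -0.8,"dz": 0,"spin": 0.3,"hand": 0.62},{"dx": 0.1,"dy": -0.7,"dz": 0,"spin": 0.3,"hand": 0.62},{"dx": 0.1,"dy": -0.7,"dz": 0,"spin": 0.3,"hand": 0.62}]}}

```text
t: 30.32
eef_pos: [0.4504, 0.0725, 0.2968]
ee_rot: [-2.016, 1.568, 1.215]
force: [-1.7, 10.2, -0.6]
width: 0.0333
```

Emit:
{"fn": "apply_moves", "kwargs": {"commands": [{"dx": 0.1,"dy": -0.8,"dz": 0,"spin": 0.3,"hand": 0.62},{"dx": 0.1,"dy": -0.8,"dz": 0,"spin": 0.2,"hand": 0.62},{"dx": 0.1,"dy": -0.8,"dz": 0,"spin": 0.3,"hand": 0.62},{"dx": 0.1,"dy": -0.7,"dz": 0,"spin": 0.3,"hand": 0.62},{"dx": 0.1,"dy": -0.7,"dz": 0,"spin": 0.3,"hand": 0.62}]}}

```text
t: 30.95
eef_pos: [0.4508, 0.0687, 0.2968]
ee_rot: [-1.973, 1.568, 1.282]
force: [-2.0, 11.2, 0.6]
width: 0.0332
```

Emit:
{"fn": "apply_moves", "kwargs": {"commands": [{"dx": 0.1,"dy": -0.8,"dz": 0,"spin": 0.3,"hand": 0.62},{"dx": 0.1,"dy": -0.8,"dz": 0,"spin": 0.2,"hand": 0.62},{"dx": 0.1,"dy": -0.8,"dz": 0,"spin": 0.3,"hand": 0.62},{"dx": 0.1,"dy": -0.7,"dz": 0,"spin": 0.3,"hand": 0.62},{"dx": 0.1,"dy": -0.7,"dz": 0,"spin": 0.3,"hand": 0.62}]}}

```text
t: 31.58
eef_pos: [0.4512, 0.0648, 0.2968]
ee_rot: [-1.962, 1.568, 1.317]
force: [-3.1, 11.5, 0.9]
width: 0.0335
```

Emit:
{"fn": "apply_moves", "kwargs": {"commands": [{"dx": 0.1,"dy": -0.8,"dz": 0,"spin": 0.3,"hand": 0.62},{"dx": 0.1,"dy": -0.8,"dz": 0,"spin": 0.2,"hand": 0.62},{"dx": 0.1,"dy": -0.8,"dz": 0,"spin": 0.3,"hand": 0.62},{"dx": 0.1,"dy": -0.7,"dz": 0,"spin": 0.3,"hand": 0.62},{"dx": 0.1,"dy": -0.7,"dz": 0,"spin": 0.3,"hand": 0.62}]}}

```text
t: 32.2
eef_pos: [0.4517, 0.0612, 0.2967]
ee_rot: [-1.962, 1.568, 1.342]
force: [-2.6, 12.4, 1.0]
width: 0.0332
```

Emit:
{"fn": "apply_moves", "kwargs": {"commands": [{"dx": 0.1,"dy": -0.6,"dz": 0,"spin": 0.2,"hand": 0.62},{"dx": 0.1,"dy": -0.6,"dz": 0,"spin": 0.2,"hand": 0.62},{"dx": 0.1,"dy": -0.5,"dz": 0,"spin": 0.2,"hand": 0.62},{"dx": 0.1,"dy": -0.5,"dz": 0,"spin": 0.2,"hand": 0.62},{"dx": 0.1,"dy": -0.5,"dz": 0,"spin": 0.2,"hand": 0.62}]}}

```text
t: 32.83
eef_pos: [0.4521, 0.0588, 0.2968]
ee_rot: [-1.958, 1.567, 1.362]
force: [-5.5, 15.8, 1.3]
width: 0.0335
```

The force has risen to about 17 N, so the stop is being met. I'll press a bit more.

Emit:
{"fn": "apply_moves", "kwargs": {"commands": [{"dx": 0.1,"dy": -0.4,"dz": 0,"spin": 0.1,"hand": 0.62},{"dx": 0.1,"dy": -0.4,"dz": 0,"spin": 0.1,"hand": 0.62},{"dx": 0.1,"dy": -0.4,"dz": 0,"spin": 0.1,"hand": 0.62},{"dx": 0.1,"dy": -0.3,"dz": 0,"spin": 0.1,"hand": 0.62},{"dx": 0,"dy": 0,"dz": 0,"spin": 0,"hand": 0.62}]}}

```text
t: 33.45
eef_pos: [0.4523, 0.0575, 0.2967]
ee_rot: [-1.876, 1.566, 1.451]
force: [-6.6, 17.9, 2.9]
width: 0.0334
```

Emit:
{"fn": "apply_moves", "kwargs": {"commands": [{"dx": 0.1,"dy": -0.5,"dz": 0,"spin": 0.1,"hand": 0.62},{"dx": 0.1,"dy": -0.5,"dz": 0,"spin": 0.1,"hand": 0.62},{"dx": 0.1,"dy": -0.5,"dz": 0,"spin": 0.1,"hand": 0.62},{"dx": 0.1,"dy": -0.4,"dz": 0,"spin": 0.1,"hand": 0.62},{"dx": 0,"dy": 0,"dz": 0,"spin": 0,"hand": 0.62}]}}

```text
t: 34.08
eef_pos: [0.4526, 0.0558, 0.2967]
ee_rot: [-1.831, 1.566, 1.503]
force: [-8.3, 19.2, 3.2]
width: 0.0335
```

Emit:
{"fn": "apply_moves", "kwargs": {"commands": [{"dx": 0.1,"dy": -0.5,"dz": 0,"spin": 0.1,"hand": 0.62},{"dx": 0.1,"dy": -0.5,"dz": 0,"spin": 0.1,"hand": 0.62},{"dx": 0.1,"dy": -0.5,"dz": 0,"spin": 0.1,"hand": 0.62},{"dx": 0.1,"dy": -0.5,"dz": 0,"spin": 0.1,"hand": 0.62},{"dx": 0,"dy": 0,"dz": 0,"spin": 0,"hand": 0.62}]}}

```text
t: 34.7
eef_pos: [0.4529, 0.0541, 0.2967]
ee_rot: [-1.803, 1.565, 1.538]
force: [-9.6, 21.8, 3.9]
width: 0.0336
```

```bash
python3 look.py w17
```

```text
[0.4529 0.0541 0.2967] a_tool 0.2 34.7 0.03359885655576144 [-9.6 21.8  3.9]
```

View pics/w17.png

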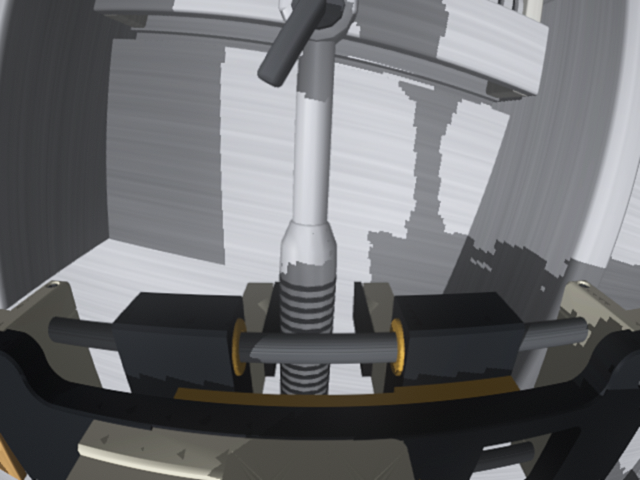

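The handle is still straddled cleanly, at about 0.2 rad and well away from the cheeks. The force is 24 N and rising steadily. One more press to seat it firmly.

Emit:
{"fn": "apply_moves", "kwargs": {"commands": [{"dx": 0.2,"dy": -0.5,"dz": 0,"spin": 0.2,"hand": 0.62},{"dx": 0.2,"dy": -0.5,"dz": 0,"spin": 0.2,"hand": 0.62},{"dx": 0.2,"dy": -0.5,"dz": 0,"spin": 0.2,"hand": 0.62},{"dx": 0.2,"dy": -0.5,"dz": 0,"spin": 0.2,"hand": 0.62},{"dx": 0,"dy": 0,"dz": 0,"spin": 0,"hand": 0.62}]}}

```text
t: 35.38
eef_pos: [0.4534, 0.0523, 0.2966]
ee_rot: [-1.715, 1.565, 1.641]
force: [-12.5, 24.3, 6.0]
width: 0.0334
```

At 28 N, with the bolt only taking 9 to 12 N to turn, the stop has clearly been reached. I'll ease off, centre the jaws on the grip, then lift.

Emit:
{"fn": "apply_moves", "kwargs": {"commands": [{"dx": -0.3,"dy": 2,"dz": 0,"spin": -0.4,"hand": 0.62},{"dx": -0.3,"dy": 2,"dz": 0,"spin": -0.4,"hand": 0.62},{"dx": -0.3,"dy": 2,"dz": 0,"spin": -0.3,"hand": 0.62},{"dx": -0.3,"dy": 2,"dz": 0,"spin": -0.3,"hand": 0.62},{"dx": 0,"dy": 0,"dz": 0,"spin": 0,"hand": 0.62}]}}

```text
t: 36.0
eef_pos: [0.4525, 0.0593, 0.2967]
ee_rot: [-1.659, 1.568, 1.672]
force: [-6.9, 14.5, 3.7]
width: 0.0332
```

```bash
python3 look.py w18
```

```text
[0.4525 0.0593 0.2967] a_tool 0.19 36.0 0.03318647652294658 [-6.9 14.5  3.7]
```

View pics/w18.png

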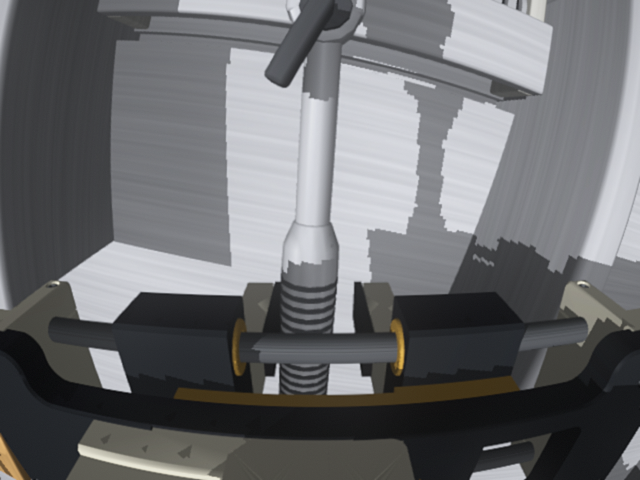

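The force unloads along the same slope without hysteresis, so those last millimetres were just elastic flex and the bolt was hard against its stop. Backing off further.

Emit:
{"fn": "apply_moves", "kwargs": {"commands": [{"dx": -0.3,"dy": 2,"dz": 0,"spin": -0.6,"hand": 0.62},{"dx": -0.3,"dy": 2,"dz": 0,"spin": -0.6,"hand": 0.62},{"dx": -0.3,"dy": 2,"dz": 0,"spin": -0.6,"hand": 0.62},{"dx": -0.2,"dy": 2,"dz": 0,"spin": -0.6,"hand": 0.62},{"dx": 0,"dy": 1,"dz": 0,"spin": 0,"hand": 0.62}]}}

```text
t: 36.67
eef_pos: [0.4516, 0.0668, 0.2966]
ee_rot: [0.135, 1.57, -2.858]
force: [-0.6, 2.5, -0.3]
width: 0.0334
```

Emit:
{"fn": "apply_moves", "kwargs": {"commands": [{"dx": 0,"dy": 1,"dz": 0,"spin": 0,"hand": 0.58},{"dx": 0,"dy": 0,"dz": 0,"spin": 0,"hand": 0.55},{"dx": 0,"dy": 0,"dz": 0,"spin": 0,"hand": 0.5},{"dx": 0,"dy": 0,"dz": 0,"spin": 0,"hand": 0.5},{"dx": 0,"dy": 0,"dz": 0,"spin": 0,"hand": 0.5}]}}

```text
t: 37.3
eef_pos: [0.4519, 0.0678, 0.2966]
ee_rot: [0.715, 1.571, -2.279]
force: [-0.5, 0.1, -0.2]
width: 0.0439
```

```bash
python3 look.py w19
```

```text
[0.4519 0.0678 0.2966] a_tool 0.147 37.3 0.04387165541602485 [-0.5  0.1 -0.2]
```

View pics/w19.png

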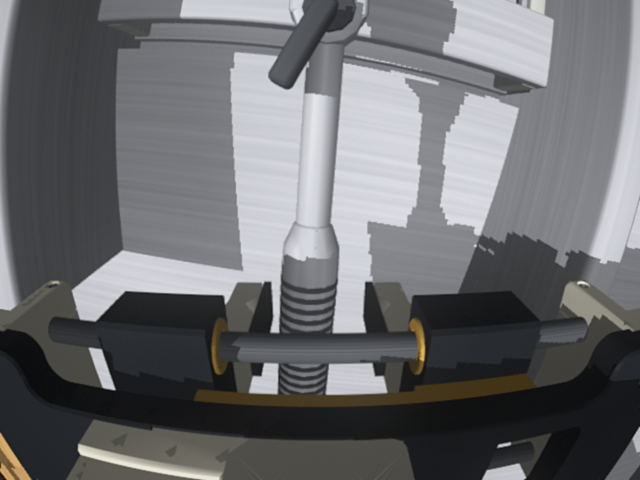

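The force is zero and the handle stands free between the pads. Lifting away and checking.

Emit:
{"fn": "apply_moves", "kwargs": {"commands": [{"dx": 0,"dy": 0,"dz": 15,"spin": 0,"hand": 0.5},{"dx": 0,"dy": 0,"dz": 25,"spin": 0,"hand": 0.5},{"dx": 0,"dy": 0,"dz": 35,"spin": 0,"hand": 0.5},{"dx": 0,"dy": 0,"dz": 40,"spin": 0,"hand": 0.5},{"dx": 10,"dy": 10,"dz": 20,"spin": 0,"hand": 0.5}]}}

```text
t: 37.98
eef_pos: [0.4618, 0.0776, 0.4342]
ee_rot: [-2.801, 1.568, 0.488]
force: [-0.1, 0.0, -0.1]
width: 0.0441
```

Emit:
{"fn": "apply_moves", "kwargs": {"commands": [{"dx": 10,"dy": 10,"dz": 0,"spin": 0,"hand": 0.5},{"dx": 0,"dy": 0,"dz": 0,"spin": 0,"hand": 0.5},{"dx": 0,"dy": 0,"dz": 0,"spin": 0,"hand": 0.5},{"dx": 0,"dy": 0,"dz": 0,"spin": 0,"hand": 0.5},{"dx": 0,"dy": 0,"dz": 0,"spin": 0,"hand": 0.5}]}}

```text
t: 38.6
eef_pos: [0.4718, 0.0877, 0.4314]
ee_rot: [0.429, 1.57, -2.566]
force: [0.0, -1.2, -0.4]
width: 0.0442
```

```bash
python3 look.py w20; python3 - <<'E'
from h import *
f=viewer.grab_frame('scene'); cv2.imwrite("pics/sc20.png",f[:,:,::-1])
E
```

```text
[0.4718 0.0877 0.4314] a_tool 0.147 38.6 0.04423997132293115 [ 0.  -1.2 -0.4]
```

View pics/w20.png

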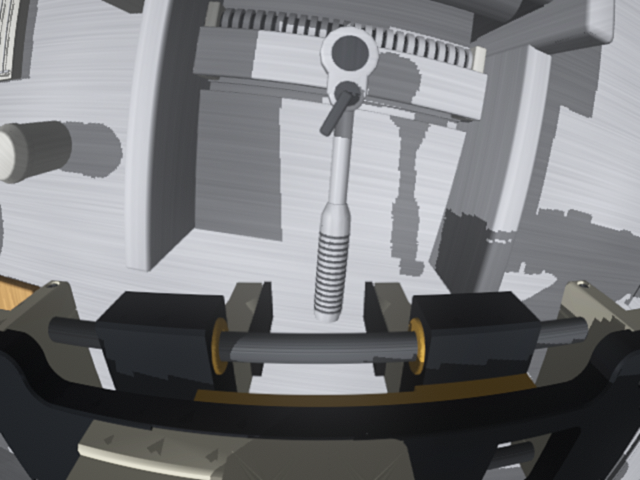

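View pics/sc20.png

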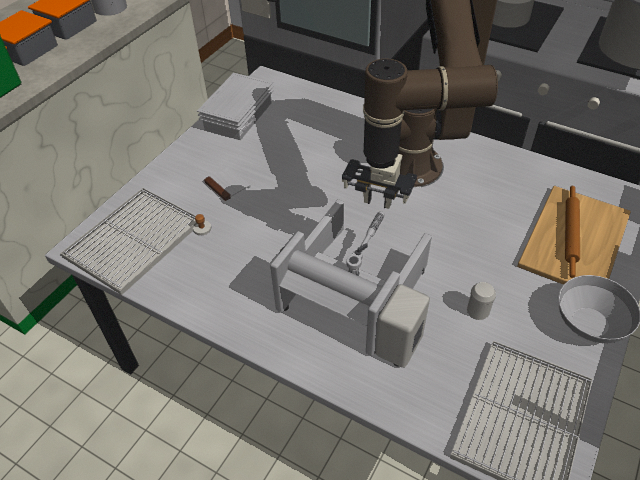

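The ratchet is free, the lever tab at (327,133) leans to the loosening side, and the bystanders are where they were. One measurement of the lever angle.

```bash
python3 - <<'E'
from h import *
T=np.load('w20T.npy')
P=lambda u,v,z:onz('wrist',u,v,z,T)
H=P(350,52,.142);V=P(347,92,.146);t=P(326,133,.158);E=P(328,318,.133)
f=lambda a,b:np.arctan2(*(b-a)[1::-1])%6.2832-np.pi
print(H,f(H,E),f(V,t)-f(H,E))
E
```

```text
[0.60674854 0.08377157 0.142     ] 0.08247277951361154 -0.4089036719807728
```

```bash
python3 -c "
from station import arm;print(arm.job_done())"
```

```text
the job is handed in; nothing more can be done
None
```

I flipped the lever to loosen, backed the bolt out to its stop in three strokes, and handed the job in at about 38.7 s. The handle was released and the gripper was clear of everything.

- **Lever:** The push read at most about 5 N. The last picture measures the lever at -0.41 rad. The same measurement read +0.41 to +0.44 at the start, when it was at its +0.45 stop, so I take it as fully over. Just after the flip it read only -0.28, about what a lifted pawl allows, and it seated during the strokes.
- **Bolt:** The loosening strokes took a steady 10–12 N and the return strokes about 1 N.
- **Stop:** In the third stroke the force rose from 12 N to 28 N, the highest reading, then fell back along the same slope as I eased off. That means the last few millimetres were flex against a hard stop. I could not measure the bolt angle directly, and the force was only read at the end of each 0.6 s call.
- **Tightening:** During the flip the handle swung about 0.1 rad clockwise while still set to tighten. The few newtons on the tab are well below what turns the bolt, so it should not have moved.
- **Final state:** Force on the tool was near zero after release, with the handle standing at about 0.1 rad, well clear of the cheeks. The dredger, stamp and scraper looked unmoved in the last scene picture.

One move call was refused because rows were missing a key; nothing moved.

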